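# Load the boring jig and hold its sprung carriage back at the mark

### The arm

A 6-joint arm with a two-finger parallel gripper is mounted at the origin on the work surface. World frame = base frame: x ahead of the robot, y to its left, z up, the work surface at z = 0. Lengths are in m, angles in rad, forces in N, time in s.
With the tool pointing down it reaches from about 0.35 to 0.975 m from the base axis. Payload 7.1 kg.
Tool frame: the origin (TCP) lies at the very end of the fingers, on their centre line; the grasp point (between the pads) lies 19 mm behind it; z points along the fingers, y is the direction in which the jaws open and shut (so a half turn about z gives the same grasp; the last joint's range is limited). The gripper opens to 88 mm and grips with 3 to 60 N. Pads are 20 mm wide; open, the fingers measure 115 mm over their backs; the gripper's body (75 mm by 178 mm) begins 61 mm behind the grasp point.
Start: joints at [-1.349, 0.423, 1.63, -0, 1.089, -0.019], TCP at [0.149, -0.607, 0.223] pointing down, gripper open.
Joint ranges: [-3, 3], [-0.9, 2.11], [0.09, 2.58], [-1.31, 4.45], [0.11, 2.69], [-2.54, 2.54]. Speed limits (rad/s): [2.39, 2.39, 3.01, 3.14, 3.14, 3.14].

### API

Orientations are given as a rotation vector (axis times angle).
In Python, from workcell import * gives the robot as it stands.
- The arm moves only by the tool play_rows, never from a script. Its argument "deltas" is one flat list of numbers, 5 for each row, row after row: the shift along the tool's x, y, z each as a share of 0.04 m, from -1 to 1, then the turn about the tool's z as a share of 5 degrees, from -1 to 1, then the opening, from -1 (shut) to 1 (fully open). In form: [x, y, z, roll, jaw, x, y, z, roll, jaw, ...]. A call has exactly 10 rows; each row shifts and turns the pose as measured when the row begins, along the tool's axes as they then stand; what a row does not reach is not made up. A row lasts 1/12 s, in which the tool goes at most 41.7 mm and 7.16 degrees, less where a joint would pass 70% of its speed; a pose out of reach is approached as far as the arm can. A call with a number of a shift or a turn outside -1 to 1 is refused whole. A call with a gripper value outside its range is refused whole. The fingers move at their own pace and stop on an object; the grip force is fixed at half the most. Time passes only in rows, so rows that do not move let the fingers close, or fill a call up. It gives the time, the measured TCP pose, the force and the opening at its end, in the units of the state.
- get_obs(): the state, without advancing time (a new reading comes with each control period).
- capture(name): name is "side" or "top" or "wrist"; returns a dict with "img" (400x640x3 uint8, red, green, blue), "mtx" (3x3 intrinsics, pixels), "extrinsics" (4x4, takes a point from world to camera coordinates); the wrist camera has in their place "T_tool_cam" (4x4, takes a point from camera to tool coordinates, whose origin is the TCP and whose axes are the flange's). Camera axes: x right, y down, z forward; pixel columns grow to the right and rows downward; lengths in m; the calibration is good to about 2 mm. A picture is of the moment at which its call begins: read the wrist's pose just before it. There is no depth.
- finish_job(): hands the job in, once; it reports no verdict.
The state is a dict: "t": time; "joint_positions": joint angles; "joint_vel": joint speeds; "effort": joint torques, N m; "eef_pos": TCP position; "tcp_rot": TCP orientation; "ft_force": force on the tool from outside, world axes, zero at the start; "moment": the same for the moment, N m; "opening": opening from 0.0 (shut) to 1.0 (fully open).
Only numpy, scipy, OpenCV 4.12 (cv2) and the standard library are available. Lean on these libraries where they do the work, as an engineer would, in place of code of your own. Each camera call takes 0.05 s, during which the arm holds its last target.

### The job

Stand the square wooden blank in the square pocket of the boring jig, fully down, let go of it, and swing the locking lever shut over its top. Then draw the sprung carriage back along its rail by its handle until its pointer is level with the marking clip, and keep holding it there so that the turner can fit a bit: the job finishes while you are still holding the carriage at the mark. Leave the other things on the bench where they are.

Things in the scene. Friction and masses are not known exactly. Their poses are not given: they have to be found in the camera images.
- jig: The boring jig, fixed to the bench: dark wooden base board 155 x 280 x 12 mm (x from -60 to +95, y from -170 to +110 in its frame). Origin on the bench top; its y axis runs along the rail from the carriage towards the pocket, z up. At y = +60 stands the wooden pocket block (74 x 66 mm, its top 52 mm above the bench); the rail runs towards -y; the lever's post is at x = +70, y = +60.
- pocket (a point): Centre of the floor of the square pocket (24 mm above the bench). The pocket is 38 x 38 mm, 28 mm deep, sides parallel to the jig's x and y axes, its mouth slightly chamfered. Nothing stands within 55 mm of its centre at the height of the blank's exposed part, except that the chuck on the carriage at home ends 57 mm away on the -y side.
- blank_center (a point): Centre of the square blank: plain pale wood, 34 x 34 mm, 80 mm tall, standing upright on the bench (centre 40 mm above the bench). Its axes are along its sides; z is its long axis. About 0.06 kg. It is the only square-section loose piece. Seated, it sticks out 52 mm from the block.
- lever (a joint): Angle of the locking lever (rad): 0 = shut, lying over the blank against its stop, grows as it opens to 1.45. It turns about a vertical axis, level, at 108 to 118 mm above the bench; seen from above it closes anticlockwise (knob moves from the jig's +y side towards -y). It stays where it is left (light friction, about 0.06 N m). It starts open.
- lever_knob (a point): Grip point on the lever's knob: an upright round wooden knob, 18 mm in diameter, rising from the bar's top (118 mm above the bench) to 154 mm above the bench; this point is 142 mm above the bench, 125 mm from the pivot. The bar is flat steel 16 mm wide; it passes 4 mm above a seated blank.
- lever_pivot (a point): Point on the lever's vertical turning axis, level with the knob's grip point. With the lever shut the bar points from here along the jig's -x.
- carriage (a joint): How far the carriage is drawn from its home (m): 0 = home (nearest the pocket), up to 0.10, along the jig's -y. A spring pulls it home: 4.4 N at home, growing by 1.1 N per 10 mm; it runs back if let go.
- carriage_handle (a point): Grip point on the carriage's handle: an upright round wooden peg, 22 mm in diameter, rising from the top of the grey carriage block (44 x 44 mm, top 96 mm above the bench) to 146 mm above the bench; this point is on its axis, 130 mm above the bench. Axes as the jig's.
- pointer (a point): Tip of the small brass pointer on the carriage's +x side, 43 mm from the handle's axis, 34 mm above the bench. It moves with the carriage, and has the same y in the jig's frame as the handle. Axes as the jig's.
- mark (a point): The marking clip: an upright steel tongue 12 x 4 mm, 26 mm tall, on a small dark foot on the rule strip on the +x side of the rail, fixed where it is. The point is on the middle plane of the tongue, which lies across the rail; axes as the jig's. The carriage is at the mark when its pointer has the same y in the jig's frame as this point. The pointer passes beside the tongue without touching it.
- dowel_center (a point): Centre of a round dowel offcut, pale wood, 42 mm in diameter, 75 mm tall, standing. Not to be moved.
- finial_center (a point): Centre of a turned wooden finial, 48 mm in diameter, 74 mm tall, standing. Not to be moved.
- glue_center (a point): Centre of a white glue bottle, 56 mm in diameter, 130 mm tall. Not to be moved.
- pot_center (a point): Centre of an empty clay cup, 70 mm in diameter, 75 mm tall. Not to be moved.
- mallet: A wooden mallet 240 mm long lying on the bench. Not to be moved.
- oilstone_center (a point): Centre of a grey sharpening stone, 60 x 140 x 25 mm, lying on the bench. Not to be moved.
Mind the look-alikes: they are no part of the job. What is shaped like the part that bears blank_center but turquoise or yellow is not meant.

How it is judged:
On the way, in this order (a step that is already met when the one before it is completed fails the run):
1. the blank stands fully down in the pocket, let go (horizontal distance between blank_center and pocket below 0.006 m and z of blank_center in the frame of pocket below 0.044 m and angle between blank_center's own z axis and vertical below 0.12 rad and contact force between the fingers and blank below 0.1 N), for 0.2 s.
2. the lever is shut over the seated blank (horizontal distance between blank_center and pocket below 0.006 m and z of blank_center in the frame of pocket below 0.044 m and angle between blank_center's own z axis and vertical below 0.12 rad and value of joint lever below 0.12 rad), for 0.2 s.
At the end, for the whole second after the job is handed in: The blank stands in the pocket (within 6 mm of its centre, its foot within 4 mm of the floor, upright within 0.12 rad), the lever is within 0.12 rad of shut, and the gripper's fingers still hold the carriage (contact over 2 N) at rest with its pointer within 6 mm of the marking clip along the rail (all of step 2 and y of pointer in the frame of mark between -0.006 and 0.006 m and velocity of joint carriage between -0.01 and 0.01 m/s and contact force between the fingers and carriage above 2 N); the arm keeps its last pose, push and grip.
It fails at once if another thing on the bench was moved (over 30 mm) (distance of any of dowel_center, finial_center, glue_center, pot_center, mallet, oilstone_center from where it was at the start of the episode above 0.03 m).
It also fails if it takes over 67 s, if anything falls off the work surface, if the arm or the gripper's body presses on something with over 40 N, if the wrist force passes 120 N, or if a joint passes its speed limit or range.

## Working session

There is one attempt and no reset: what is moved stays moved. The work goes in short steps, Python scripts to look and compute and a tool call to move; the robot and the scene stay as the last step left them, time stands still between calls to the robot, and variables do not carry over. Pictures are saved under pics/ and viewed, and the job is handed in when it is done.

Besides the shell and the picture viewer there is one more tool, called after "Call:" as name(argument=value, ...) on one line, values as JSON. play_rows: Moves the arm, as the interface text tells. Shift numbers are shares of 0.04 m and turn numbers shares of 5 degrees, none past 1 either way. Its arguments: {"type":"object","properties":{"deltas":{"type":"array","items":{"type":"number"}}},"required":["deltas"]}

```bash
ls; mkdir -p pics; python3 - <<'E'
from workcell import *
import cv2,numpy as np
o=get_obs();print(o)
for n in("side","top","wrist"):
    c=capture(n);cv2.imwrite(f"pics/{n}0.png",c["img"][:,:,::-1]);np.savez(f"{n}0.npz",**c)
    print(n,c["mtx"],c.get("extrinsics",c.get("T_tool_cam")))
E
```

```text
pics
{'t': 0.0, 'joint_positions': array([-1.34897736e+00,  4.23818757e-01,  1.63071078e+00, -3.29531469e-05,
        1.08862244e+00, -1.89606452e-02]), 'joint_vel': array([ 0.00042419, -0.00170428, -0.00294436, -0.00017423, -0.00101849,
       -0.00101089]), 'effort': array([-2.90119551e-04, -5.44622040e+01, -2.73667663e+01,  6.42406382e-02,
        2.26759032e-02, -1.40538077e-04]), 'eef_pos': array([ 0.14895045, -0.60639716,  0.22190734]), 'tcp_rot': array([-3.11731343e+00, -3.77140670e-01,  2.93474791e-04]), 'ft_force': array([ 0.90796799, -0.73982356, -0.4174909 ]), 'moment': array([ 0.02445469,  0.00890577, -0.04131083]), 'opening': 0.9976565827606946}
side [[384.99848622   0.         325.54691505]
 [  0.         384.99848622 195.8297186 ]
 [  0.           0.           1.        ]] [[ 0.97398866 -0.22632012  0.01119319 -0.53461981]
 [-0.11512374 -0.53678311 -0.83582918  0.17521327]
 [ 0.19517328  0.81279954 -0.54887548  0.85782355]
 [ 0.          0.          0.          1.        ]]
top [[383.17032099   0.         318.69345417]
 [  0.         383.17032099 202.73624534]
 [  0.           0.           1.        ]] [[ 0.02266656 -0.99911703  0.03537496 -0.00656988]
 [-0.98777246 -0.02784038 -0.15339649  0.58504593]
 [ 0.1542459  -0.03146544 -0.98753133  1.06221781]
 [ 0.          0.          0.          1.        ]]
wrist [[295.72136512   0.         318.2544675 ]
 [  0.         295.72136512 202.65143945]
 [  0.           0.           1.        ]] [[-2.95113783e-04 -9.52591779e-01 -3.04251237e-01  8.46270885e-02]
 [ 9.99999835e-01 -4.31091298e-04  3.79752911e-04  1.00624646e-04]
 [-4.92909562e-04 -3.04251074e-01  9.52591749e-01 -1.62504377e-01]
 [ 0.00000000e+00  0.00000000e+00  0.00000000e+00  1.00000000e+00]]
```

View pics/side0.png

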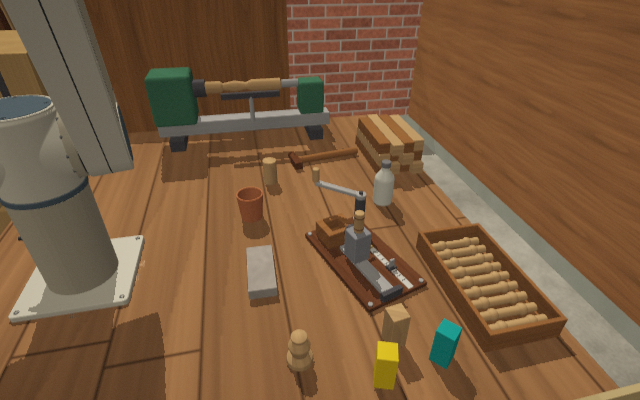

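View pics/top0.png

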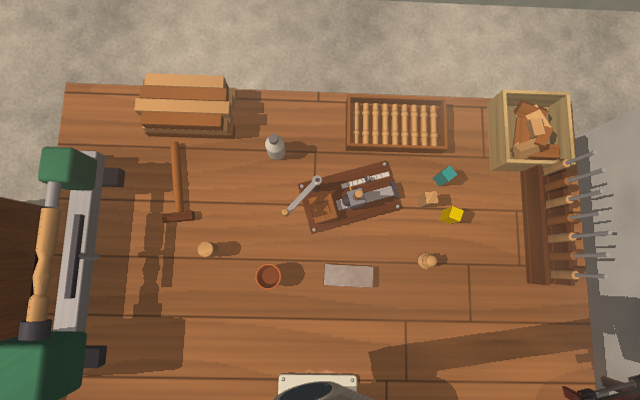

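View pics/wrist0.png

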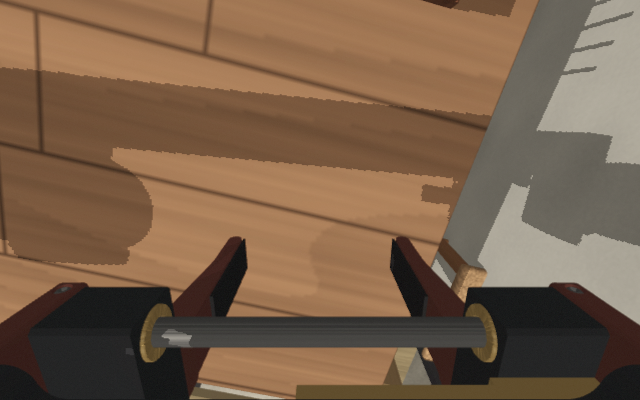

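```bash
python3 - <<'E'
import cv2
t=cv2.imread("pics/top0.png");s=cv2.imread("pics/side0.png")
cv2.imwrite("pics/top0z.png",cv2.resize(t[140:240,265:425],None,fx=5,fy=5,interpolation=cv2.INTER_CUBIC))
cv2.imwrite("pics/top0b.png",cv2.resize(t[150:250,380:500],None,fx=6,fy=6,interpolation=cv2.INTER_CUBIC)[:600])
cv2.imwrite("pics/side0z.png",cv2.resize(s[160:310,290:440],None,fx=4,fy=4,interpolation=cv2.INTER_CUBIC))
cv2.imwrite("pics/side0b.png",cv2.resize(s[290:390,360:480],None,fx=6,fy=6,interpolation=cv2.INTER_CUBIC))
E
```

```text
(no output)
```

View pics/top0z.png

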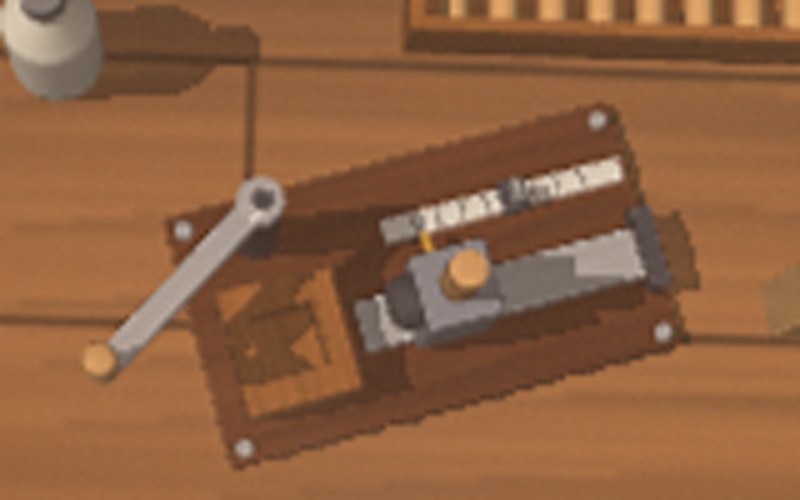

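View pics/top0b.png

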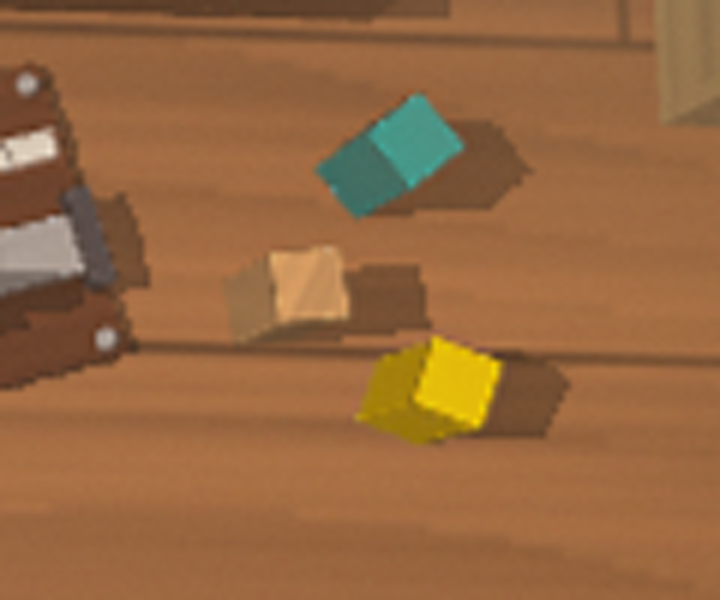

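View pics/side0z.png

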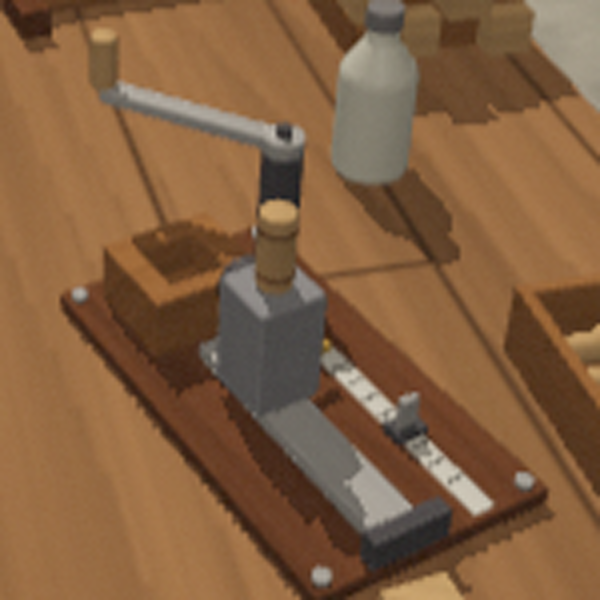

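View pics/side0b.png

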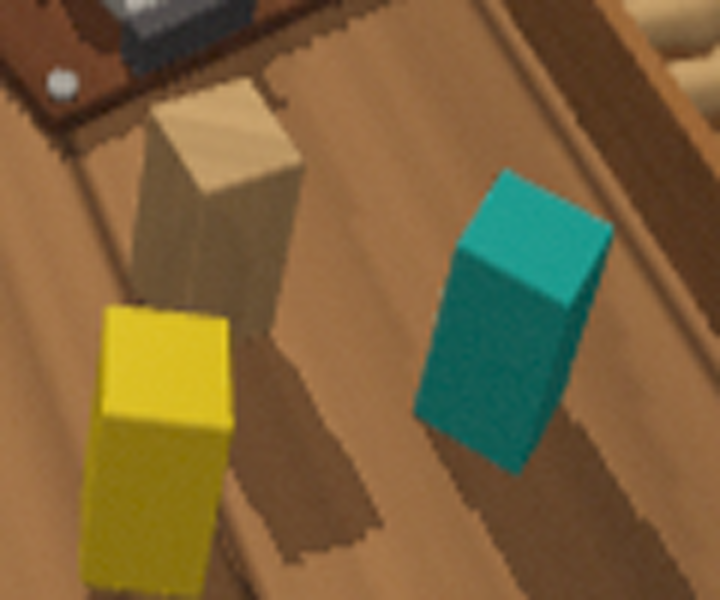

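```bash
cat > h.py <<'E'
import numpy as np, cv2
from scipy.optimize import least_squares
from scipy.spatial.transform import Rotation as R
def load(n):
    c=np.load(n+".npz");return c["mtx"],c["extrinsics"]
C={n:load(n+"0") for n in("top","side")}
def proj(n,P):
    K,E=C[n];P=np.atleast_2d(P)@E[:3,:3].T+E[:3,3];p=P@K.T;return p[:,:2]/p[:,2:]
def ray(n,uv,z):
    K,E=C[n];d=E[:3,:3].T@np.linalg.solve(K,[uv[0],uv[1],1]);c=-E[:3,:3].T@E[:3,3];return c+d*(z-c[2])/d[2]
def zz(p,f,ox,oy): p=np.array(p,float);return (p+.5)/f-.5+[ox,oy]
def rz(a): return np.array([[np.cos(a),-np.sin(a),0],[np.sin(a),np.cos(a),0],[0,0,1]])
def fit(loc,obs,x0):
    f=lambda q:np.concatenate([(proj(n,l@rz(q[2]).T+[q[0],q[1],0])[0]-uv) for (n,uv),l in zip(obs,loc)])
    r=least_squares(f,x0,loss="soft_l1");return r.x,f(r.x).reshape(-1,2)
E
cat > m1.py <<'E'
from h import *
T=lambda p:("top",zz(p,5,265,140));S=lambda p:("side",zz(p,4,290,160))
items=[((-.060,.110,.012),T((235,467))),((.095,.110,.012),T((165,222))),((.095,-.170,.012),T((612,103))),((-.060,-.170,.012),T((690,342))),
((.037,.027,.052),T((335,262))),((-.037,.027,.052),T((360,385))),((-.037,.093,.052),T((255,415))),((.037,.093,.052),T((215,290))),((.070,.060,.118),T((263,195))),
((-.060,.110,.012),S((62,297))),((.095,-.170,.012),S((547,493))),((.07,.06,.118),S((284,140))),((-.037,.027,.052),S((158,295))),((-.037,.093,.052),S((105,252)))]
q,r=fit([np.array(i[0]) for i in items],[i[1] for i in items],[.5,-.05,-.2])
print("jig",q);print(r.round(1))
for n,f in((T,"top"),(S,"side")):
    pass
print("handle top",ray(*T((470,264)),.146),ray(*S((279,214)),.146))
print("knob top",ray(*T((98,358)),.154),ray(*S((104,36)),.154))
print("pivot",ray(*T((263,195)),.118))
J=lambda p:rz(q[2]).T@(p-np.array([q[0],q[1],0]))
for nm,p in (("handle",ray(*T((470,264)),.146)),("handleS",ray(*S((279,214)),.146)),("knob",ray(*T((98,358)),.154)),("knobS",ray(*S((104,36)),.154)),("clipbase T",ray(*T((513,195)),.025)),("clip top S",ray(*S((408,400)),.045)),("pointerT",ray(*T((427,241)),.034)),("pointerS",ray(*S((325,346)),.034))): print(nm,J(p).round(4))
Tb=lambda p:("top",zz(p,6,380,150));Sb=lambda p:("side",zz(p,6,360,290))
h=.017
it=[((h,h,.08),Tb((270,255))),((h,-h,.08),Tb((338,246))),((-h,-h,.08),Tb((350,315))),((-h,h,.08),Tb((277,322)))]
for k in((148,108),(248,78),(303,162),(205,193)): print(ray(*Sb(k),.08))
for i in it: print(ray(*i[1],.08))
it+=[((-h,h,.08),Sb((148,108))),((h,h,.08),Sb((248,78))),((h,-h,.08),Sb((303,162))),((-h,-h,.08),Sb((205,193)))]
b,r=fit([np.array(i[0]) for i in it],[i[1] for i in it],[.45,-.3,0]);print("blank",b,"\n",r.round(1))
E
python3 m1.py
```

```text
jig [ 0.58870785 -0.06217728  0.289345  ]
[[-0.  -0.1]
 [ 0.5 -1. ]
 [-0.1 -0.3]
 [-0.8  0.5]
 [-0.8 -0. ]
 [ 1.1 -0.1]
 [-0.1 -0.1]
 [ 1.1  0.2]
 [ 0.3  0.5]
 [-0.8 -0.9]
 [ 0.8 -0.3]
 [ 0.2 -0.9]
 [-0.2  2.8]
 [-0.4 -1.4]]
handle top [ 0.59992739 -0.09344523  0.146     ] [ 0.5981242  -0.09743013  0.146     ]
knob top [0.54338451 0.10047547 0.154     ] [0.54409306 0.09597161 0.154     ]
pivot [0.64007759 0.01619579 0.118     ]
handle [ 0.0018 -0.0332  0.146 ]
handleS [-0.001  -0.0365  0.146 ]
knob [0.003  0.1688 0.154 ]
knobS [0.0024 0.1643 0.154 ]
clipbase T [ 0.0524 -0.0922  0.025 ]
clip top S [ 0.0473 -0.1018  0.045 ]
pointerT [ 0.0373 -0.0332  0.034 ]
pointerS [ 0.0416 -0.0328  0.034 ]
[ 0.586884   -0.29599669  0.08      ]
[ 0.62046237 -0.29173175  0.08      ]
[ 0.62402764 -0.32458027  0.08      ]
[ 0.59206563 -0.32868786  0.08      ]
[ 0.61867171 -0.2905852   0.08      ]
[ 0.62396214 -0.32323234  0.08      ]
[ 0.59098425 -0.3281369   0.08      ]
[ 0.58666036 -0.29326926  0.08      ]
blank [ 0.60573459 -0.30977993  0.12921677] 
 [[ 0.  -0.6]
 [ 0.4 -0.3]
 [ 0.2 -0. ]
 [ 0.6  0. ]
 [-0.3 -0.4]
 [-0.2 -0.4]
 [ 0.4 -0.1]
 [-0.5  0.2]]
```

```bash
cat > plan.py <<'E'
from h import *
from workcell import *
JX,JY,JA=0.5887,-0.0622,0.2893
def jw(x,y): return np.array([JX,JY])+rz(JA)[:2,:2]@[x,y]
def state():
    o=get_obs();Rm=R.from_rotvec(o["tcp_rot"]).as_matrix();return o,np.array(o["eef_pos"]),Rm
def yaw(Rm): return np.arctan2(Rm[1,0],Rm[0,0])
def plan(way,jaw,n=None,fill=10):
    """way: list of (pos,yaw,nrows)"""
    o,p,Rm=state();y=yaw(Rm);rows=[]
    print("t",round(o["t"],2),"pos",p.round(4),"yaw",round(y,4),"tilt",Rm[:,2].round(4),"F",o["ft_force"].round(1),"open",round(o["opening"],3),"j6",o["joint_positions"][[0,5]].round(2))
    first=True
    for P,Y,k in way:
        P=np.array(P,float);dp=(P-p)/k;dy=(Y-y)/k
        for i in range(k):
            M=Rm if first else np.array([[np.cos(y),np.sin(y),0],[np.sin(y),-np.cos(y),0],[0,0,-1]])
            M=np.array([[np.cos(y),np.sin(y),0],[np.sin(y),-np.cos(y),0],[0,0,-1]])
            d=M.T@dp/.04; rows.append([*d.round(2),round(-np.degrees(dy)/5,2),jaw]);y+=dy
        p=P
    while len(rows)%fill: rows.append([0,0,0,0,jaw])
    for i in range(0,len(rows),10):
        print([float(v)+0 for r in rows[i:i+10] for v in r])
    print("max",np.abs(np.array(rows))[:,:4].max(0))
E
python3 - <<'E'
from plan import *
plan([((.6057,-.3098,.2219),.125+np.pi/2,19)],0.2)
E
```

```text
t 0.15 pos [ 0.149  -0.6065  0.2221] yaw 0.2408 tilt [-2.0e-04  1.2e-03 -1.0e+00] F [-0.1  0.   0.6] open 0.998 j6 [-1.35 -0.02]
[0.68, -0.24, 0.0, -0.88, 0.2, 0.69, -0.18, 0.0, -0.88, 0.2, 0.7, -0.13, 0.0, -0.88, 0.2, 0.71, -0.08, 0.0, -0.88, 0.2, 0.72, -0.02, 0.0, -0.88, 0.2, 0.72, 0.03, 0.0, -0.88, 0.2, 0.71, 0.09, 0.0, -0.88, 0.2, 0.7, 0.14, 0.0, -0.88, 0.2, 0.69, 0.2, 0.0, -0.88, 0.2, 0.67, 0.25, 0.0, -0.88, 0.2]
[0.65, 0.3, 0.0, -0.88, 0.2, 0.63, 0.35, 0.0, -0.88, 0.2, 0.6, 0.39, 0.0, -0.88, 0.2, 0.57, 0.44, 0.0, -0.88, 0.2, 0.53, 0.48, 0.0, -0.88, 0.2, 0.49, 0.52, 0.0, -0.88, 0.2, 0.45, 0.56, 0.0, -0.88, 0.2, 0.41, 0.59, 0.0, -0.88, 0.2, 0.36, 0.62, 0.0, -0.88, 0.2, 0.0, 0.0, 0.0, 0.0, 0.2]
max [0.72 0.62 0.   0.88]
```

Call:
play_rows(deltas=[0.68, -0.24, 0.0, -0.88, 0.4, 0.69, -0.18, 0.0, -0.88, 0.4, 0.7, -0.13, 0.0, -0.88, 0.4, 0.71, -0.08, 0.0, -0.88, 0.4, 0.72, -0.02, 0.0, -0.88, 0.4, 0.72, 0.03, 0.0, -0.88, 0.4, 0.71, 0.09, 0.0, -0.88, 0.4, 0.7, 0.14, 0.0, -0.88, 0.4, 0.69, 0.2, 0.0, -0.88, 0.4, 0.67, 0.25, 0.0, -0.88, 0.4])

```text
t: 0.98
eef_pos: [0.3913, -0.4425, 0.2191]
tcp_rot: [-2.727, -1.55, 0.002]
ft_force: [0.7, -0.1, 0.5]
opening: 0.699
```

```bash
python3 - <<'E'
from plan import *
plan([((.6057,-.3098,.2219),.125+np.pi/2,10)],0.4)
E
```

```text
t 0.98 pos [ 0.3913 -0.4425  0.2191] yaw 1.0339 tilt [-0.0033  0.0038 -1.    ] F [ 0.7 -0.1  0.5] open 0.699 j6 [-0.87 -0.33]
[0.56, 0.29, -0.01, -0.76, 0.4, 0.54, 0.33, -0.01, -0.76, 0.4, 0.52, 0.36, -0.01, -0.76, 0.4, 0.49, 0.4, -0.01, -0.76, 0.4, 0.46, 0.43, -0.01, -0.76, 0.4, 0.43, 0.46, -0.01, -0.76, 0.4, 0.4, 0.48, -0.01, -0.76, 0.4, 0.37, 0.51, -0.01, -0.76, 0.4, 0.34, 0.53, -0.01, -0.76, 0.4, 0.3, 0.55, -0.01, -0.76, 0.4]
max [0.56 0.55 0.01 0.76]
```

Call:
play_rows(deltas=[0.56, 0.29, -0.01, -0.76, 0.4, 0.54, 0.33, -0.01, -0.76, 0.4, 0.52, 0.36, -0.01, -0.76, 0.4, 0.49, 0.4, -0.01, -0.76, 0.4, 0.46, 0.43, -0.01, -0.76, 0.4, 0.43, 0.46, -0.01, -0.76, 0.4, 0.4, 0.48, -0.01, -0.76, 0.4, 0.37, 0.51, -0.01, -0.76, 0.4, 0.34, 0.53, -0.01, -0.76, 0.4, 0.3, 0.55, -0.01, -0.76, 0.4])

```text
t: 1.82
eef_pos: [0.6124, -0.2955, 0.2199]
tcp_rot: [-2.026, -2.387, -0.0]
ft_force: [1.0, -0.7, 0.2]
opening: 0.697
```

```bash
cat >> plan.py <<'E'
def snap(name,cam="wrist"):
    o,p,Rm=state();c=capture(cam);cv2.imwrite(f"pics/{name}.png",c["img"][:,:,::-1])
    if cam=="wrist":
        Tt=np.eye(4);Tt[:3,:3]=Rm;Tt[:3,3]=p
        E=np.linalg.inv(Tt@c["T_tool_cam"])
    else: E=c["extrinsics"]
    np.savez(name+".npz",mtx=c["mtx"],extrinsics=E)
E
python3 - <<'E'
from plan import *
snap("w1")
plan([((.6057,-.3098,.2219),.125+np.pi/2,3)],0.4)
E
```

```text
t 1.87 pos [ 0.616  -0.2928  0.22  ] yaw 1.7402 tilt [-0.0055  0.0081 -1.    ] F [ 3.   1.5 -0.4] open 0.697 j6 [-0.46 -0.64]
[-0.12, -0.11, -0.02, 0.17, 0.4, -0.13, -0.11, -0.02, 0.17, 0.4, -0.13, -0.1, -0.02, 0.17, 0.4, 0.0, 0.0, 0.0, 0.0, 0.4, 0.0, 0.0, 0.0, 0.0, 0.4, 0.0, 0.0, 0.0, 0.0, 0.4, 0.0, 0.0, 0.0, 0.0, 0.4, 0.0, 0.0, 0.0, 0.0, 0.4, 0.0, 0.0, 0.0, 0.0, 0.4, 0.0, 0.0, 0.0, 0.0, 0.4]
max [0.13 0.11 0.02 0.17]
```

View pics/w1.png

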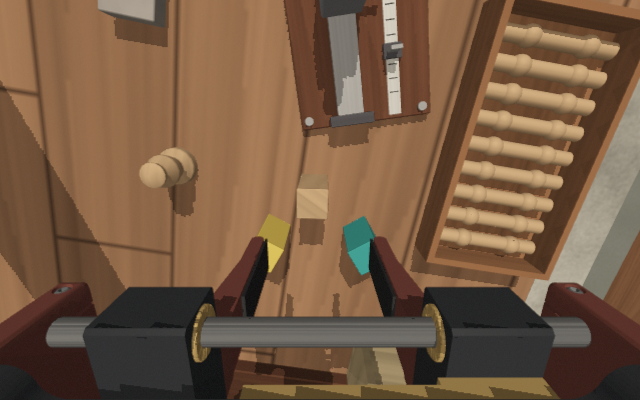

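Call:
play_rows(deltas=[-0.12, -0.11, -0.02, 0.17, 0.4, -0.13, -0.11, -0.02, 0.17, 0.4, -0.13, -0.1, -0.02, 0.17, 0.4, 0.0, 0.0, 0.0, 0.0, 0.4, 0.0, 0.0, 0.0, 0.0, 0.4, 0.0, 0.0, 0.0, 0.0, 0.4, 0.0, 0.0, 0.0, 0.0, 0.4, 0.0, 0.0, 0.0, 0.0, 0.4, 0.0, 0.0, 0.0, 0.0, 0.4, 0.0, 0.0, 0.0, 0.0, 0.4])

```text
t: 2.7
eef_pos: [0.6015, -0.3135, 0.2214]
tcp_rot: [-2.082, -2.336, -0.002]
ft_force: [-0.5, -0.3, 0.4]
opening: 0.698
```

```bash

python3 - <<'E'
from plan import *
snap("w2");C["w2"]=load("w2")
plan([((.6057,-.3098,.2219),.125+np.pi/2,3)],0.4)
print(proj("w2",[(.6057,-.3098,.08),(.6057,-.3098,.0)]))
i=cv2.imread("pics/w2.png");cv2.imwrite("pics/w2z.png",cv2.resize(i[140:290,230:400],None,fx=4,fy=4,interpolation=cv2.INTER_CUBIC))
E
```

```text
t 2.75 pos [ 0.6015 -0.3135  0.2214] yaw 1.6856 tilt [-0.0085  0.0088 -0.9999] F [ 0.5  0.3 -0.1] open 0.703 j6 [-0.5  -0.62]
[0.03, 0.04, 0.0, -0.04, 0.4, 0.03, 0.04, 0.0, -0.04, 0.4, 0.03, 0.04, 0.0, -0.04, 0.4, 0.0, 0.0, 0.0, 0.0, 0.4, 0.0, 0.0, 0.0, 0.0, 0.4, 0.0, 0.0, 0.0, 0.0, 0.4, 0.0, 0.0, 0.0, 0.0, 0.4, 0.0, 0.0, 0.0, 0.0, 0.4, 0.0, 0.0, 0.0, 0.0, 0.4, 0.0, 0.0, 0.0, 0.0, 0.4]
max [0.03 0.04 0.   0.04]
[[323.09792694 189.23314597]
 [322.59508791 173.98231246]]
```

View pics/w2z.png

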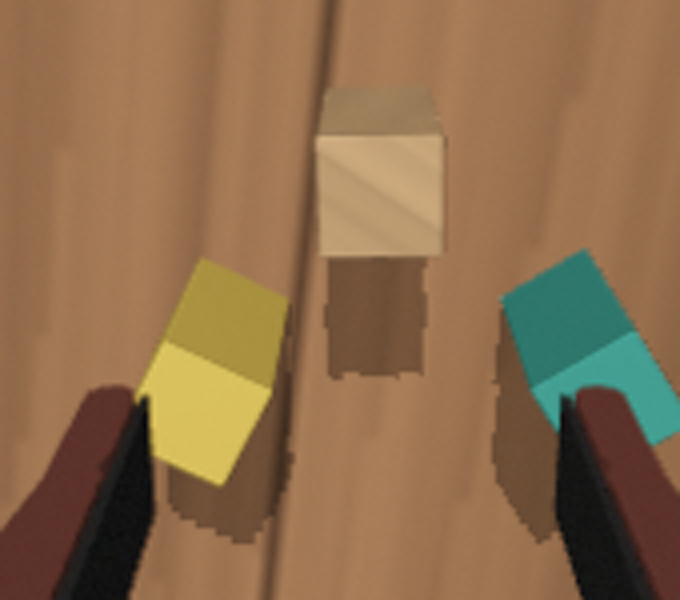

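```bash

python3 - <<'E'
from plan import *
C["w2"]=load("w2")
Z=lambda p:zz(p,4,230,140)
K=[ray("w2",Z(p),.08) for p in((316,136),(443,136),(442,255),(320,255))]
for k in K:print(k)
m=np.mean(K,0);print("c",m,np.arctan2(*(K[1]-K[0])[[1,0]]),np.arctan2(*(K[2]-K[3])[[1,0]]))
a=.125+np.pi/2
M=np.array([[np.cos(a),np.sin(a),0],[np.sin(a),-np.cos(a),0],[0,0,-1]])
for p,z in(((203,260),0),((288,300),0),((166,343),.08),((270,390),.08),((220,485),.08),((585,250),0),((503,298),0),((533,388),.08),((635,332),.08)):
    print(p,(M.T@(ray("w2",Z(p),z)-m)).round(4))
plan([((.6067,-.3098,.17),.125+np.pi/2,4),((.6067,-.3098,.07),.125+np.pi/2,6)],0.4)
E
```

```text
[ 0.58863972 -0.29480782  0.08      ]
[ 0.6216477  -0.29096266  0.08      ]
[ 0.62581957 -0.32330499  0.08      ]
[ 0.59312797 -0.32713932  0.08      ]
c [ 0.60730874 -0.3090537   0.08      ] 0.11596907051641896 0.11675452017811065
(203, 260) [-0.0426 -0.0596  0.08  ]
(288, 300) [-0.0573 -0.031   0.08  ]
(166, 343) [-0.0413 -0.0594  0.    ]
(270, 390) [-0.0556 -0.0311  0.    ]
(220, 485) [-0.0852 -0.0464  0.    ]
(585, 250) [-0.0401  0.0705  0.08  ]
(503, 298) [-0.0571  0.0431  0.08  ]
(533, 388) [-0.0556  0.0424  0.    ]
(635, 332) [-0.0391  0.0699  0.    ]
t 2.75 pos [ 0.6015 -0.3135  0.2214] yaw 1.6856 tilt [-0.0085  0.0088 -0.9999] F [ 0.5  0.3 -0.1] open 0.703 j6 [-0.5  -0.62]
[0.02, 0.03, 0.32, -0.03, 0.4, 0.02, 0.04, 0.32, -0.03, 0.4, 0.02, 0.04, 0.32, -0.03, 0.4, 0.02, 0.04, 0.32, -0.03, 0.4, 0.0, 0.0, 0.42, 0.0, 0.4, 0.0, 0.0, 0.42, 0.0, 0.4, 0.0, 0.0, 0.42, 0.0, 0.4, 0.0, 0.0, 0.42, 0.0, 0.4, 0.0, 0.0, 0.42, 0.0, 0.4, 0.0, 0.0, 0.42, 0.0, 0.4]
max [0.02 0.04 0.42 0.03]
```

Call:
play_rows(deltas=[0.02, 0.03, 0.32, -0.03, 0.4, 0.02, 0.04, 0.32, 0, 0.4, 0.02, 0.04, 0.32, 0, 0.4, 0.02, 0.04, 0.32, 0, 0.4, 0.0, 0.0, 0.42, 0.0, 0.4, 0.0, 0.0, 0.42, 0.0, 0.4, 0.0, 0.0, 0.42, 0.0, 0.4, 0.0, 0.0, 0.3, 0.0, 0.4, 0.0, 0.0, 0.1, 0.0, 0.4, 0.0, 0.0, 0, 0.0, 0.4])

```text
t: 3.58
eef_pos: [0.6049, -0.3047, 0.0871]
tcp_rot: [-2.072, -2.336, 0.001]
ft_force: [-0.8, -0.7, -0.1]
opening: 0.703
```

```bash

python3 - <<'E'
from plan import *
plan([((.6068,-.3095,.042),1.69,5)],0.4)
E
```

```text
t 3.58 pos [ 0.6049 -0.3047  0.0871] yaw 1.6905 tilt [-0.015   0.0124 -0.9998] F [-0.8 -0.7 -0.1] open 0.703 j6 [-0.49 -0.61]
[-0.02, 0.01, 0.23, 0.0, 0.4, -0.02, 0.01, 0.23, 0.0, 0.4, -0.02, 0.01, 0.23, 0.0, 0.4, -0.02, 0.01, 0.23, 0.0, 0.4, -0.02, 0.01, 0.23, 0.0, 0.4, 0.0, 0.0, 0.0, 0.0, 0.4, 0.0, 0.0, 0.0, 0.0, 0.4, 0.0, 0.0, 0.0, 0.0, 0.4, 0.0, 0.0, 0.0, 0.0, 0.4, 0.0, 0.0, 0.0, 0.0, 0.4]
max [0.02 0.01 0.23 0.  ]
```

```bash

python3 - <<'E'
s=open("plan.py").read()
s=s.replace("            M=np.array([[np.cos(y),np.sin(y),0],[np.sin(y),-np.cos(y),0],[0,0,-1]])\n            d=","            M=rz(y-yaw(Rm))@Rm\n            d=")
open("plan.py","w").write(s)
E
python3 - <<'E'
from plan import *
plan([((.6068,-.3095,.042),1.69,6)],0.4)
E
```

```text
t 3.58 pos [ 0.6049 -0.3047  0.0871] yaw 1.6905 tilt [-0.015   0.0124 -0.9998] F [-0.8 -0.7 -0.1] open 0.703 j6 [-0.49 -0.61]
[-0.02, 0.01, 0.19, 0.0, 0.4, -0.02, 0.01, 0.19, 0.0, 0.4, -0.02, 0.01, 0.19, 0.0, 0.4, -0.02, 0.01, 0.19, 0.0, 0.4, -0.02, 0.01, 0.19, 0.0, 0.4, -0.02, 0.01, 0.19, 0.0, 0.4, 0.0, 0.0, 0.0, 0.0, 0.4, 0.0, 0.0, 0.0, 0.0, 0.4, 0.0, 0.0, 0.0, 0.0, 0.4, 0.0, 0.0, 0.0, 0.0, 0.4]
max [0.02 0.01 0.19 0.  ]
```

Call:
play_rows(deltas=[-0.025, 0.01, 0.19, 0.0, 0.4, -0.025, 0.01, 0.19, 0.0, 0.4, -0.025, 0.01, 0.19, 0.0, 0.4, -0.02, 0.01, 0.19, 0.0, 0.4, -0.02, 0.01, 0.19, 0.0, 0.4, -0.02, 0.01, 0.15, 0.0, 0.4, 0.0, 0.0, 0.05, 0.0, 0.4, 0.0, 0.0, 0.0, 0.0, 0.4, 0.0, 0.0, 0.0, 0.0, 0.4, 0.0, 0.0, 0.0, 0.0, 0.4])

```text
t: 4.42
eef_pos: [0.6092, -0.3107, 0.0379]
tcp_rot: [-2.074, -2.338, -0.0]
ft_force: [0.5, -0.1, -0.3]
opening: 0.701
```

```bash

python3 - <<'E'
from plan import *
snap("s2","side");snap("w3")
plan([((.6068,-.3095,.042),1.69,5)],0.4)
i=cv2.imread("pics/s2.png");cv2.imwrite("pics/s2z.png",cv2.resize(i[240:390,310:480],None,fx=4,fy=4,interpolation=cv2.INTER_CUBIC))
E
```

```text
t 4.52 pos [ 0.6093 -0.3108  0.0382] yaw 1.6904 tilt [-0.0113  0.0105 -0.9999] F [ 0.  -0.3  0.3] open 0.7 j6 [-0.49 -0.61]
[0.01, -0.01, -0.02, 0.0, 0.4, 0.01, -0.01, -0.02, 0.0, 0.4, 0.01, -0.01, -0.02, 0.0, 0.4, 0.01, -0.01, -0.02, 0.0, 0.4, 0.01, -0.01, -0.02, 0.0, 0.4, 0.0, 0.0, 0.0, 0.0, 0.4, 0.0, 0.0, 0.0, 0.0, 0.4, 0.0, 0.0, 0.0, 0.0, 0.4, 0.0, 0.0, 0.0, 0.0, 0.4, 0.0, 0.0, 0.0, 0.0, 0.4]
max [0.01 0.01 0.02 0.  ]
```

View pics/s2z.png

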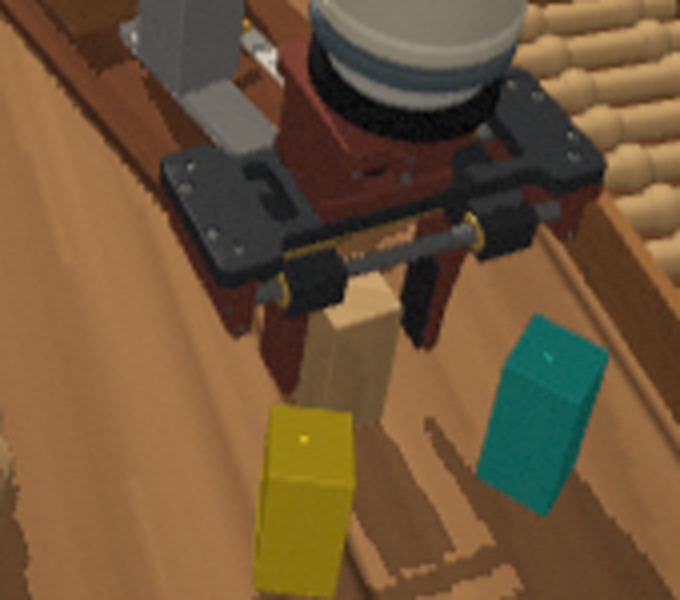

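View pics/w3.png

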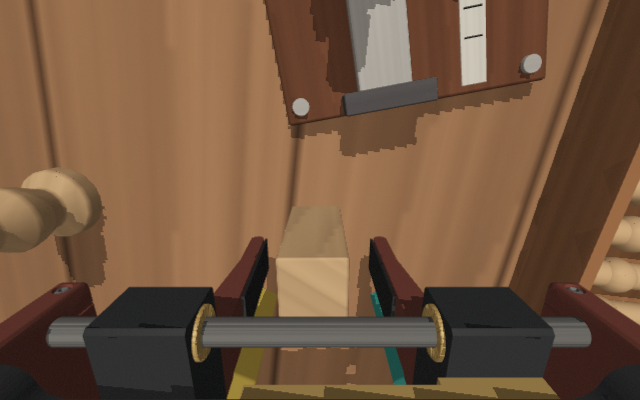

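Call:
play_rows(deltas=[0.01, -0.01, -0.03, 0.0, 0.4, 0.01, -0.01, -0.03, 0.0, 0.4, 0.01, -0.01, -0.03, 0.0, 0.4, 0, 0, 0, 0.0, -0.5, 0, 0, 0, 0.0, -1, 0.0, 0.0, 0.0, 0.0, -1, 0.0, 0.0, 0.0, 0.0, -1, 0.0, 0.0, 0.0, 0.0, -1, 0.0, 0.0, 0.0, 0.0, -1, 0.0, 0.0, 0.0, 0.0, -1])

```text
t: 5.35
eef_pos: [0.6087, -0.3099, 0.044]
tcp_rot: [-2.076, -2.341, -0.001]
ft_force: [0.5, 0.1, -0.9]
opening: 0.383
```

```bash

python3 - <<'E'
from plan import *
print(jw(0,.06))
plan([((.6068,-.3095,.18),1.69,10)],-1)
E
```

```text
[ 0.57158312 -0.00469337]
t 5.35 pos [ 0.6087 -0.3099  0.044 ] yaw 1.6907 tilt [-0.009   0.0092 -0.9999] F [ 0.5  0.1 -0.9] open 0.383 j6 [-0.49 -0.61]
[0.01, -0.01, -0.34, 0.0, -1.0, 0.01, -0.01, -0.34, 0.0, -1.0, 0.01, -0.01, -0.34, 0.0, -1.0, 0.01, -0.01, -0.34, 0.0, -1.0, 0.01, -0.01, -0.34, 0.0, -1.0, 0.01, -0.01, -0.34, 0.0, -1.0, 0.01, -0.01, -0.34, 0.0, -1.0, 0.01, -0.01, -0.34, 0.0, -1.0, 0.01, -0.01, -0.34, 0.0, -1.0, 0.01, -0.01, -0.34, 0.0, -1.0]
max [0.01 0.01 0.34 0.  ]
```

Call:
play_rows(deltas=[0, 0, -0.2, 0.0, -1.0, 0, 0, -0.4, 0.0, -1.0, 0, 0, -0.5, 0.0, -1.0, 0, 0, -0.5, 0.0, -1.0, 0, 0, -0.5, 0.0, -1.0, 0, 0, -0.5, 0.0, -1.0, 0, 0, -0.5, 0.0, -1.0, 0, 0, -0.5, 0.0, -1.0, 0, 0, -0.4, 0.0, -1.0, 0, 0, -0.2, 0.0, -1.0])

```text
t: 6.18
eef_pos: [0.6079, -0.3103, 0.2195]
tcp_rot: [-2.071, -2.335, 0.001]
ft_force: [0.6, 0.7, -0.2]
opening: 0.383
```

```bash

python3 - <<'E'
from plan import *
plan([((.5716,-.0047,.225),JA+np.pi/2,16)],-1)
E
```

```text
t 6.18 pos [ 0.6079 -0.3103  0.2195] yaw 1.6905 tilt [-0.016   0.013  -0.9998] F [ 0.6  0.7 -0.2] open 0.383 j6 [-0.49 -0.61]
[0.48, 0.0, 0.0, -0.12, -1.0, 0.48, 0.01, 0.0, -0.12, -1.0, 0.48, 0.01, 0.0, -0.12, -1.0, 0.48, 0.02, 0.0, -0.12, -1.0, 0.48, 0.02, 0.0, -0.12, -1.0, 0.48, 0.03, 0.0, -0.12, -1.0, 0.48, 0.03, 0.0, -0.12, -1.0, 0.48, 0.04, 0.0, -0.12, -1.0, 0.48, 0.04, 0.0, -0.12, -1.0, 0.48, 0.05, 0.0, -0.12, -1.0]
[0.48, 0.05, 0.0, -0.12, -1.0, 0.48, 0.06, 0.0, -0.12, -1.0, 0.48, 0.06, 0.0, -0.12, -1.0, 0.48, 0.07, 0.0, -0.12, -1.0, 0.48, 0.07, 0.0, -0.12, -1.0, 0.47, 0.08, 0.0, -0.12, -1.0, 0.0, 0.0, 0.0, 0.0, -1.0, 0.0, 0.0, 0.0, 0.0, -1.0, 0.0, 0.0, 0.0, 0.0, -1.0, 0.0, 0.0, 0.0, 0.0, -1.0]
max [0.48 0.08 0.   0.12]
```

Call:
play_rows(deltas=[0.3, 0.0, 0.0, -0.12, -1.0, 0.48, 0.01, 0.0, -0.12, -1.0, 0.48, 0.01, 0.0, -0.12, -1.0, 0.48, 0.02, 0.0, -0.12, -1.0, 0.48, 0.02, 0.0, -0.12, -1.0, 0.48, 0.03, 0.0, -0.12, -1.0, 0.48, 0.03, 0.0, -0.12, -1.0, 0.48, 0.04, 0.0, -0.12, -1.0, 0.48, 0.04, 0.0, -0.12, -1.0, 0.3, 0.05, 0.0, -0.12, -1.0])

```text
t: 7.02
eef_pos: [0.5767, -0.1113, 0.2144]
tcp_rot: [-1.921, -2.441, 0.007]
ft_force: [-0.3, -0.3, -0.9]
opening: 0.388
```

```bash

python3 - <<'E'
from plan import *
plan([((.5716,-.0047,.225),JA+np.pi/2,8)],-1)
E
```

```text
t 7.02 pos [ 0.5767 -0.1113  0.2144] yaw 1.8077 tilt [-0.0302  0.0183 -0.9994] F [-0.3 -0.3 -0.9] open 0.388 j6 [-0.22 -0.46]
[0.33, 0.06, -0.03, -0.08, -1.0, 0.33, 0.06, -0.03, -0.08, -1.0, 0.33, 0.07, -0.03, -0.08, -1.0, 0.33, 0.07, -0.03, -0.08, -1.0, 0.33, 0.07, -0.03, -0.08, -1.0, 0.33, 0.07, -0.03, -0.08, -1.0, 0.33, 0.07, -0.03, -0.08, -1.0, 0.33, 0.08, -0.03, -0.08, -1.0, 0.0, 0.0, 0.0, 0.0, -1.0, 0.0, 0.0, 0.0, 0.0, -1.0]
max [0.33 0.08 0.03 0.08]
```

Call:
play_rows(deltas=[0.36, 0.06, -0.03, -0.08, -1.0, 0.36, 0.06, -0.03, -0.08, -1.0, 0.36, 0.07, -0.03, -0.08, -1.0, 0.36, 0.07, -0.03, -0.08, -1.0, 0.36, 0.07, -0.03, -0.08, -1.0, 0.33, 0.07, -0.03, -0.08, -1.0, 0.2, 0.07, -0.03, -0.08, -1.0, 0.1, 0.04, -0.03, -0.08, -1.0, 0.0, 0.0, 0.0, 0.0, -1.0, 0.0, 0.0, 0.0, 0.0, -1.0])

```text
t: 7.85
eef_pos: [0.5597, 0.0068, 0.2181]
tcp_rot: [-1.817, -2.501, 0.018]
ft_force: [-0.6, -0.8, -1.1]
opening: 0.387
```

```bash

python3 - <<'E'
from plan import *
plan([((.5716,-.0047,.225),JA+np.pi/2,8)],-1)
snap("w4");snap("s4","side");snap("t4","top")
i=cv2.imread("pics/s4.png");cv2.imwrite("pics/s4z.png",cv2.resize(i[120:270,270:440],None,fx=4,fy=4,interpolation=cv2.INTER_CUBIC))
E
```

```text
t 7.85 pos [0.5597 0.0068 0.2181] yaw 1.8842 tilt [-0.0479  0.0202 -0.9986] F [-0.6 -0.8 -1.1] open 0.387 j6 [-0.02 -0.34]
[-0.04, 0.02, -0.02, 0.03, -1.0, -0.04, 0.02, -0.02, 0.03, -1.0, -0.04, 0.02, -0.02, 0.03, -1.0, -0.04, 0.02, -0.02, 0.03, -1.0, -0.04, 0.02, -0.02, 0.03, -1.0, -0.04, 0.02, -0.02, 0.03, -1.0, -0.04, 0.02, -0.02, 0.03, -1.0, -0.04, 0.02, -0.02, 0.03, -1.0, 0.0, 0.0, 0.0, 0.0, -1.0, 0.0, 0.0, 0.0, 0.0, -1.0]
max [0.04 0.02 0.02 0.03]
```

View pics/s4z.png

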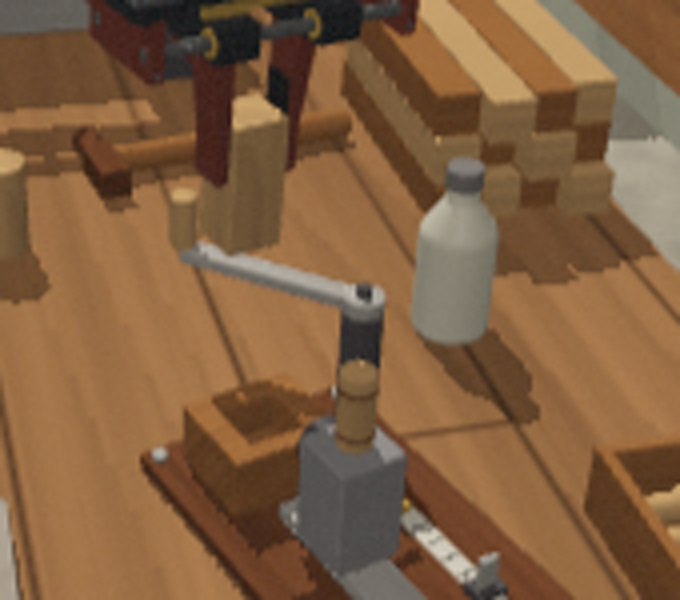

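View pics/w4.png

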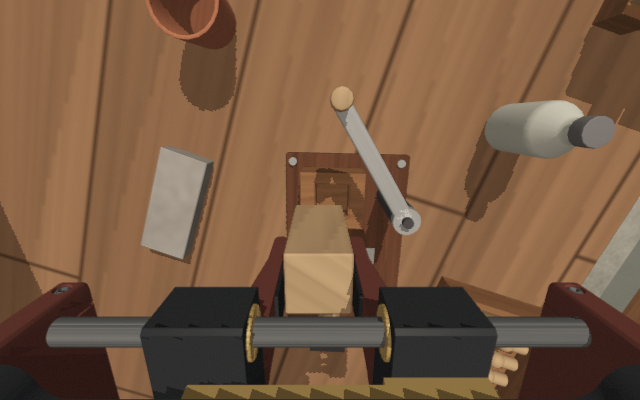

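Call:
play_rows(deltas=[0.0, 0.0, 0.0, 0.0, -1.0, 0.0, 0.0, 0.0, 0.0, -1.0, 0.0, 0.0, 0.0, 0.0, -1.0, 0.0, 0.0, 0.0, 0.0, -1.0, 0.0, 0.0, 0.0, 0.0, -1.0, 0.0, 0.0, 0.0, 0.0, -1.0, 0.0, 0.0, 0.0, 0.0, -1.0, 0.0, 0.0, 0.0, 0.0, -1.0, 0.0, 0.0, 0.0, 0.0, -1.0, 0.0, 0.0, 0.0, 0.0, -1.0])

```text
t: 8.83
eef_pos: [0.5602, 0.0035, 0.2181]
tcp_rot: [-1.824, -2.496, 0.018]
ft_force: [0.0, 0.1, -1.4]
opening: 0.387
```

```bash

python3 - <<'E'
from plan import *
plan([((.5716,-.0047,.225),JA+np.pi/2,8)],-1)
E
```

```text
t 8.83 pos [0.5602 0.0035 0.2181] yaw 1.8788 tilt [-0.0473  0.0201 -0.9987] F [ 0.   0.1 -1.4] open 0.387 j6 [-0.03 -0.34]
[-0.03, 0.03, -0.02, 0.03, -1.0, -0.03, 0.03, -0.02, 0.03, -1.0, -0.03, 0.03, -0.02, 0.03, -1.0, -0.03, 0.03, -0.02, 0.03, -1.0, -0.03, 0.03, -0.02, 0.03, -1.0, -0.03, 0.03, -0.02, 0.03, -1.0, -0.03, 0.03, -0.02, 0.03, -1.0, -0.03, 0.03, -0.02, 0.03, -1.0, 0.0, 0.0, 0.0, 0.0, -1.0, 0.0, 0.0, 0.0, 0.0, -1.0]
max [0.03 0.03 0.02 0.03]
```

Call:
play_rows(deltas=[-0.03, 0.03, -0.02, 0.02, -1.0, -0.03, 0.03, -0.02, 0.02, -1.0, -0.03, 0.03, -0.02, 0.02, -1.0, -0.03, 0.03, -0.02, 0.02, -1.0, -0.03, 0.03, -0.02, 0.02, -1.0, -0.03, 0.03, -0.02, 0.02, -1.0, -0.03, 0.03, -0.02, 0.02, -1.0, -0.03, 0.03, -0.02, 0.02, -1.0, 0.0, 0.0, 0.0, 0.0, -1.0, 0.0, 0.0, 0.0, 0.0, -1.0])

```text
t: 9.67
eef_pos: [0.5744, -0.0037, 0.2246]
tcp_rot: [-1.844, -2.482, 0.018]
ft_force: [-0.1, 0.4, -0.4]
opening: 0.386
```

```bash

python3 - <<'E'
from plan import *
plan([((.5716,-.0047,.225),JA+np.pi/2,8)],-1)
E
```

```text
t 9.67 pos [ 0.5744 -0.0037  0.2246] yaw 1.8633 tilt [-0.0467  0.02   -0.9987] F [-0.1  0.4 -0.4] open 0.386 j6 [-0.04 -0.34]
[0.0, -0.01, 0.0, 0.0, -1.0, 0.0, -0.01, 0.0, 0.0, -1.0, 0.0, -0.01, 0.0, 0.0, -1.0, 0.0, -0.01, 0.0, 0.0, -1.0, 0.0, -0.01, 0.0, 0.0, -1.0, 0.0, -0.01, 0.0, 0.0, -1.0, 0.0, -0.01, 0.0, 0.0, -1.0, 0.0, -0.01, 0.0, 0.0, -1.0, 0.0, 0.0, 0.0, 0.0, -1.0, 0.0, 0.0, 0.0, 0.0, -1.0]
max [0.   0.01 0.   0.  ]
```

```bash

python3 - <<'E'
from plan import *
snap("w5");snap("s5","side");snap("t5","top")
i=cv2.imread("pics/w5.png");cv2.imwrite("pics/w5z.png",cv2.resize(i[80:280,250:450],None,fx=3,fy=3,interpolation=cv2.INTER_CUBIC))
i=cv2.imread("pics/s5.png");cv2.imwrite("pics/s5z.png",cv2.resize(i[210:310,290:430],None,fx=5,fy=5,interpolation=cv2.INTER_CUBIC))
E
```

```text
(no output)
```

View pics/w5z.png

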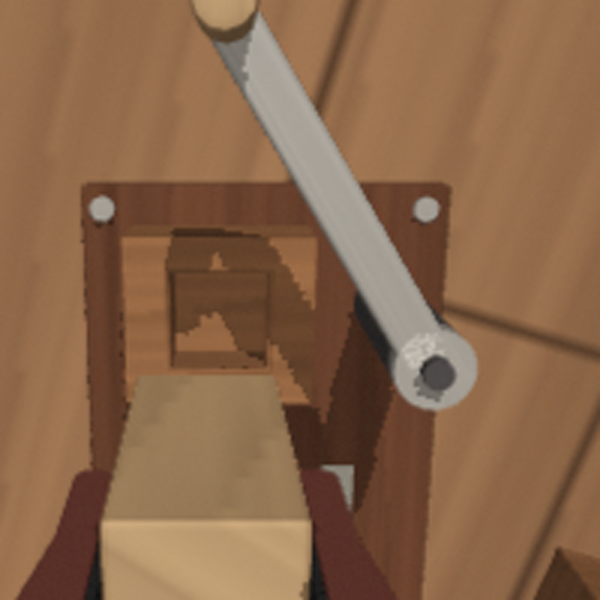

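View pics/s5z.png

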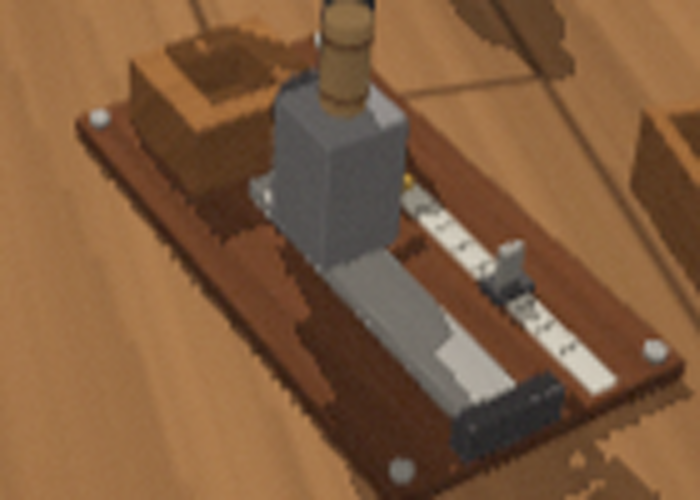

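```bash
cat > m2.py <<'E'
from plan import *
C["w5"]=load("w5");Z=lambda p:zz(p,3,250,80)
q0=[JX,JY,JA]
J=lambda p:rz(JA).T@(p-np.array([JX,JY,0]))
for n,p,z in(("mouthTL",(169,269),.052),("mouthTR",(269,269),.052),("mouthBR",(269,366),.052),("mouthBL",(169,366),.052),("blkTL",(122,236),.052),("blkTR",(317,236),.052),("bdTL",(83,185),.012),("bdTR",(450,185),.012),("pivot",(437,372),.12),("knob",(222,3),.154)):
    print(n,ray("w5",Z(p),z).round(4),J(ray("w5",Z(p),z)).round(4))
m=np.mean([ray("w5",Z(p),.052) for p in((169,269),(269,269),(269,366),(169,366))],0);print("pocket",m,jw(0,.06))
# foot far edge corners
o,p,Rm=state()
F=[ray("w5",Z(a),p[2]-.044) for a in((140,377),(270,377))];print(F,np.mean(F,0))
G=[ray("w5",Z(a),p[2]+.036) for a in((102,520),(309,520))];print(G,np.mean(G,0))
tx=Rm[:,0];tx[2]=0;print("foot centre",np.mean(F,0)-.017*tx,"top centre",np.mean(G,0)-.017*tx,"tcp",p)
E
python3 m2.py
```

```text
mouthTL [0.5484 0.0119 0.052 ] [-0.0175  0.0825  0.052 ]
mouthTR [0.585  0.0232 0.052 ] [0.0208 0.0829 0.052 ]
mouthBR [ 0.5969 -0.0135  0.052 ] [0.0217 0.0444 0.052 ]
mouthBL [ 0.5591 -0.0253  0.052 ] [-0.0178  0.0438  0.052 ]
blkTL [0.5277 0.0187 0.052 ] [-0.0354  0.095   0.052 ]
blkTR [0.5984 0.0405 0.052 ] [0.0386 0.0957 0.052 ]
bdTL [0.5026 0.028  0.012 ] [-0.0567  0.111   0.012 ]
bdTR [0.6488 0.0726 0.012 ] [0.0961 0.1121 0.012 ]
pivot [0.6398 0.0179 0.12  ] [0.0718 0.0622 0.12  ]
knob [0.5454 0.098  0.154 ] [0.0042 0.1659 0.154 ]
pocket [ 0.57233639 -0.00094649  0.052     ] [ 0.57158312 -0.00469337]
[array([0.552743  , 0.0074686 , 0.18054135]), array([0.58325856, 0.017075  , 0.18054135])] [0.56800078 0.0122718  0.18054135]
[array([0.55546413, 0.00797531, 0.26054135]), array([0.58684048, 0.01810038, 0.26054135])] [0.57115231 0.01303784 0.26054135]
foot centre [ 0.57290359 -0.00399636  0.18054135] top centre [ 0.57605511 -0.00323032  0.26054135] tcp [ 0.57417352 -0.00360737  0.22454135]
```

```bash

python3 - <<'E'
from plan import *
plan([((.5733,-.0024,.112),JA+np.pi/2,17)],-1)
E
```

```text
t 9.82 pos [ 0.5742 -0.0036  0.2245] yaw 1.8635 tilt [-0.0469  0.02   -0.9987] F [-0.2  0.1 -0.1] open 0.383 j6 [-0.04 -0.34]
[0.0, 0.01, 0.17, 0.0, -1.0, 0.0, 0.01, 0.17, 0.0, -1.0, 0.0, 0.01, 0.17, 0.0, -1.0, 0.0, 0.01, 0.17, 0.0, -1.0, 0.0, 0.01, 0.17, 0.0, -1.0, 0.0, 0.01, 0.17, 0.0, -1.0, 0.0, 0.01, 0.17, 0.0, -1.0, 0.0, 0.01, 0.17, 0.0, -1.0, 0.0, 0.01, 0.17, 0.0, -1.0, 0.0, 0.01, 0.17, 0.0, -1.0]
[0.0, 0.01, 0.17, 0.0, -1.0, 0.0, 0.01, 0.17, 0.0, -1.0, 0.0, 0.01, 0.17, 0.0, -1.0, 0.0, 0.01, 0.17, 0.0, -1.0, 0.0, 0.01, 0.17, 0.0, -1.0, 0.0, 0.01, 0.17, 0.0, -1.0, 0.0, 0.01, 0.17, 0.0, -1.0, 0.0, 0.0, 0.0, 0.0, -1.0, 0.0, 0.0, 0.0, 0.0, -1.0, 0.0, 0.0, 0.0, 0.0, -1.0]
max [0.   0.01 0.17 0.  ]
```

Call:
play_rows(deltas=[0.0, 0.01, 0.17, 0.0, -1.0, 0.0, 0.01, 0.17, 0.0, -1.0, 0.0, 0.01, 0.17, 0.0, -1.0, 0.0, 0.01, 0.17, 0.0, -1.0, 0.0, 0.01, 0.17, 0.0, -1.0, 0.0, 0.01, 0.17, 0.0, -1.0, 0.0, 0.01, 0.17, 0.0, -1.0, 0.0, 0.01, 0.17, 0.0, -1.0, 0.0, 0.01, 0.17, 0.0, -1.0, 0.0, 0.01, 0.17, 0.0, -1.0])

```text
t: 10.65
eef_pos: [0.5744, -0.0006, 0.1492]
tcp_rot: [-1.843, -2.482, 0.019]
ft_force: [0.3, -0.3, -1.1]
opening: 0.385
```

```bash

python3 - <<'E'
from plan import *
plan([((.5733,-.0024,.112),JA+np.pi/2,7)],-1)
E
```

```text
t 10.65 pos [ 0.5744 -0.0006  0.1492] yaw 1.8638 tilt [-0.0475  0.02   -0.9987] F [ 0.3 -0.3 -1.1] open 0.385 j6 [-0.03 -0.34]
[-0.01, 0.0, 0.13, 0.01, -1.0, -0.01, 0.0, 0.13, 0.01, -1.0, -0.01, 0.0, 0.13, 0.01, -1.0, -0.01, 0.0, 0.13, 0.01, -1.0, -0.01, 0.0, 0.13, 0.01, -1.0, -0.01, 0.0, 0.13, 0.01, -1.0, -0.01, 0.0, 0.13, 0.01, -1.0, 0.0, 0.0, 0.0, 0.0, -1.0, 0.0, 0.0, 0.0, 0.0, -1.0, 0.0, 0.0, 0.0, 0.0, -1.0]
max [0.01 0.   0.13 0.01]
```

Call:
play_rows(deltas=[-0.01, 0.0, 0.12, 0, -1.0, -0.01, 0.0, 0.12, 0, -1.0, -0.01, 0.0, 0.12, 0, -1.0, -0.01, 0.0, 0.12, 0, -1.0, -0.01, 0.0, 0.12, 0, -1.0, -0.01, 0.0, 0.1, 0, -1.0, 0, 0.0, 0, 0, -1.0, 0.0, 0.0, 0.0, 0.0, -1.0, 0.0, 0.0, 0.0, 0.0, -1.0, 0.0, 0.0, 0.0, 0.0, -1.0])

```text
t: 11.48
eef_pos: [0.5732, -0.0026, 0.1166]
tcp_rot: [-1.842, -2.481, 0.02]
ft_force: [0.1, -0.4, -0.9]
opening: 0.386
```

```bash

python3 - <<'E'
from plan import *
plan([((.5733,-.0024,.112),JA+np.pi/2,7)],-1)
snap("w6");snap("s6","side")
i=cv2.imread("pics/w6.png");cv2.imwrite("pics/w6z.png",cv2.resize(i[100:300,230:430],None,fx=3,fy=3,interpolation=cv2.INTER_CUBIC))
i=cv2.imread("pics/s6.png");cv2.imwrite("pics/s6z.png",cv2.resize(i[140:260,290:410],None,fx=5,fy=5,interpolation=cv2.INTER_CUBIC))
E
```

```text
t 11.48 pos [ 0.5732 -0.0026  0.1166] yaw 1.8637 tilt [-0.0491  0.0201 -0.9986] F [ 0.1 -0.4 -0.9] open 0.386 j6 [-0.04 -0.34]
[0.0, 0.0, 0.02, 0.01, -1.0, 0.0, 0.0, 0.02, 0.01, -1.0, 0.0, 0.0, 0.02, 0.01, -1.0, 0.0, 0.0, 0.02, 0.01, -1.0, 0.0, 0.0, 0.02, 0.01, -1.0, 0.0, 0.0, 0.02, 0.01, -1.0, 0.0, 0.0, 0.02, 0.01, -1.0, 0.0, 0.0, 0.0, 0.0, -1.0, 0.0, 0.0, 0.0, 0.0, -1.0, 0.0, 0.0, 0.0, 0.0, -1.0]
max [0.   0.   0.02 0.01]
```

View pics/w6z.png

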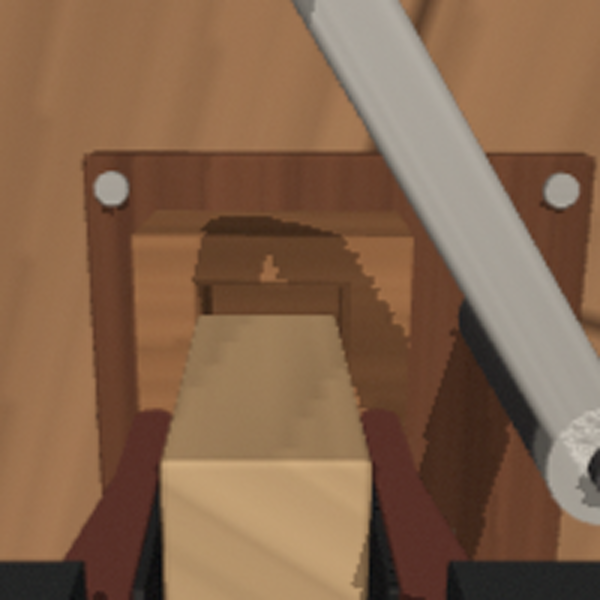

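View pics/s6z.png

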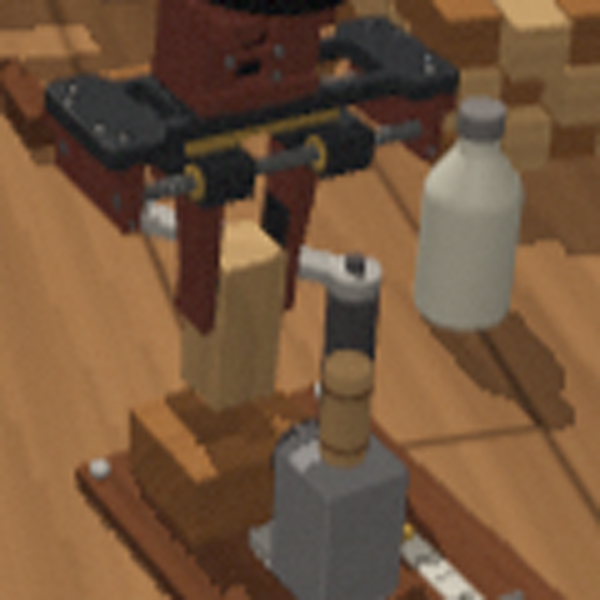

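```bash
cat > m3.py <<'E'
from plan import *
C["w6"]=load("w6");Z=lambda p:zz(p,3,230,100)
J=lambda p:rz(JA).T@(p-np.array([JX,JY,0]))
for n,p,z in(("mouthTL",(195,282),.052),("mouthTR",(350,282),.052),("blkTL",(132,236),.052),("blkTR",(413,236),.052),("bdTL",(84,153),.012),("bdTR",(594,155),.012),("footL",(200,316),.0726),("footR",(338,316),.0726),("topL",(165,460),.1526),("topR",(369,460),.1526)):
    print(n,J(ray("w6",Z(p),z)).round(4))
E
python3 m3.py
```

```text
mouthTL [-0.0191  0.0821  0.052 ]
mouthTR [0.0223 0.0827 0.052 ]
blkTL [-0.0356  0.0944  0.052 ]
blkTR [0.0384 0.0954 0.052 ]
bdTL [-0.0572  0.1119  0.012 ]
bdTR [0.0957 0.1127 0.012 ]
footL [-0.0155  0.0787  0.0726]
footR [0.0185 0.0792 0.0726]
topL [-0.0121  0.0781  0.1526]
topR [0.0204 0.0789 0.1526]
```

```bash

python3 - <<'E'
from plan import *
plan([((.5732,-.0026,.0766),yaw(state()[2]),9)],-1)
E
```

```text
t 11.58 pos [ 0.5733 -0.0026  0.1167] yaw 1.8637 tilt [-0.0488  0.0201 -0.9986] F [-0.7  0.4  0.6] open 0.383 j6 [-0.04 -0.34]
[0.0, 0.0, 0.11, 0.0, -1.0, 0.0, 0.0, 0.11, 0.0, -1.0, 0.0, 0.0, 0.11, 0.0, -1.0, 0.0, 0.0, 0.11, 0.0, -1.0, 0.0, 0.0, 0.11, 0.0, -1.0, 0.0, 0.0, 0.11, 0.0, -1.0, 0.0, 0.0, 0.11, 0.0, -1.0, 0.0, 0.0, 0.11, 0.0, -1.0, 0.0, 0.0, 0.11, 0.0, -1.0, 0.0, 0.0, 0.0, 0.0, -1.0]
max [0.   0.   0.11 0.  ]
```

Call:
play_rows(deltas=[-0.004, 0.005, 0.11, 0.0, -1.0, -0.004, 0.005, 0.11, 0.0, -1.0, -0.004, 0.005, 0.11, 0.0, -1.0, -0.004, 0.005, 0.11, 0.0, -1.0, -0.004, 0.005, 0.11, 0.0, -1.0, -0.004, 0.005, 0.11, 0.0, -1.0, -0.004, 0.005, 0.11, 0.0, -1.0, -0.004, 0.005, 0.11, 0.0, -1.0, -0.004, 0.005, 0.11, 0.0, -1.0, 0.0, 0.0, 0.0, 0.0, -1.0])

```text
t: 12.42
eef_pos: [0.5735, -0.0026, 0.0727]
tcp_rot: [-1.842, -2.481, 0.02]
ft_force: [-0.7, 0.5, -0.8]
opening: 0.384
```

```bash

python3 - <<'E'
from plan import *
plan([((.5732,-.0026,.069),yaw(state()[2]),9)],-1)
snap("s7","side")
i=cv2.imread("pics/s7.png");cv2.imwrite("pics/s7z.png",cv2.resize(i[140:260,290:410],None,fx=5,fy=5,interpolation=cv2.INTER_CUBIC))
E
```

```text
t 12.42 pos [ 0.5735 -0.0026  0.0727] yaw 1.8638 tilt [-0.0488  0.02   -0.9986] F [-0.7  0.5 -0.8] open 0.384 j6 [-0.04 -0.35]
[0.0, 0.0, 0.01, 0.0, -1.0, 0.0, 0.0, 0.01, 0.0, -1.0, 0.0, 0.0, 0.01, 0.0, -1.0, 0.0, 0.0, 0.01, 0.0, -1.0, 0.0, 0.0, 0.01, 0.0, -1.0, 0.0, 0.0, 0.01, 0.0, -1.0, 0.0, 0.0, 0.01, 0.0, -1.0, 0.0, 0.0, 0.01, 0.0, -1.0, 0.0, 0.0, 0.01, 0.0, -1.0, 0.0, 0.0, 0.0, 0.0, -1.0]
max [0.   0.   0.01 0.  ]
```

View pics/s7z.png

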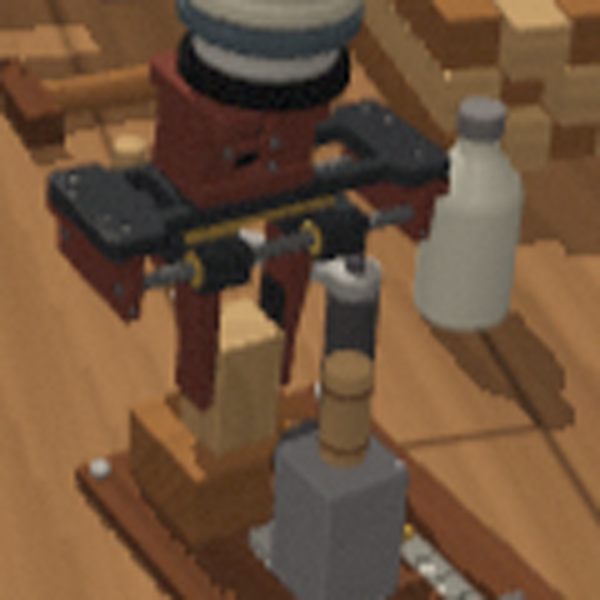

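Call:
play_rows(deltas=[0.0, 0.0, 0.03, 0.0, -1.0, 0.0, 0.0, 0.03, 0.0, -1.0, 0.0, 0.0, 0.03, 0.0, -1.0, 0.0, 0.0, 0.02, 0.0, -1.0, 0.0, 0.0, 0.0, 0.0, -1.0, 0.0, 0.0, 0.0, 0.0, -1.0, 0.0, 0.0, 0.0, 0.0, 0.1, 0.0, 0.0, 0.0, 0.0, 0.1, 0.0, 0.0, 0.0, 0.0, 0.1, 0.0, 0.0, 0.0, 0.0, 0.1])

```text
t: 13.3
eef_pos: [0.5745, -0.0025, 0.0695]
tcp_rot: [-1.843, -2.483, 0.018]
ft_force: [-0.1, 0.6, -0.8]
opening: 0.547
```

```bash

python3 - <<'E'
from plan import *
plan([((.5732,-.0026,.069),yaw(state()[2]),9)],-1)
snap("s8","side");snap("w8")
i=cv2.imread("pics/s8.png");cv2.imwrite("pics/s8z.png",cv2.resize(i[140:260,290:410],None,fx=5,fy=5,interpolation=cv2.INTER_CUBIC))
i=cv2.imread("pics/w8.png");cv2.imwrite("pics/w8z.png",cv2.resize(i[100:400,170:470],None,fx=2,fy=2,interpolation=cv2.INTER_CUBIC))
E
```

```text
t 13.3 pos [ 0.5745 -0.0025  0.0695] yaw 1.8638 tilt [-0.046   0.02   -0.9987] F [-0.1  0.6 -0.8] open 0.547 j6 [-0.04 -0.35]
[0.0, 0.0, 0.0, 0.0, -1.0, 0.0, 0.0, 0.0, 0.0, -1.0, 0.0, 0.0, 0.0, 0.0, -1.0, 0.0, 0.0, 0.0, 0.0, -1.0, 0.0, 0.0, 0.0, 0.0, -1.0, 0.0, 0.0, 0.0, 0.0, -1.0, 0.0, 0.0, 0.0, 0.0, -1.0, 0.0, 0.0, 0.0, 0.0, -1.0, 0.0, 0.0, 0.0, 0.0, -1.0, 0.0, 0.0, 0.0, 0.0, -1.0]
max [0. 0. 0. 0.]
```

View pics/s8z.png

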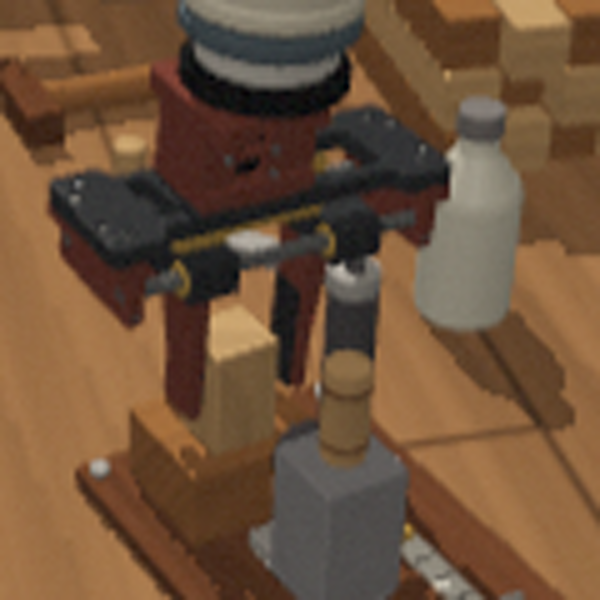

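View pics/w8z.png

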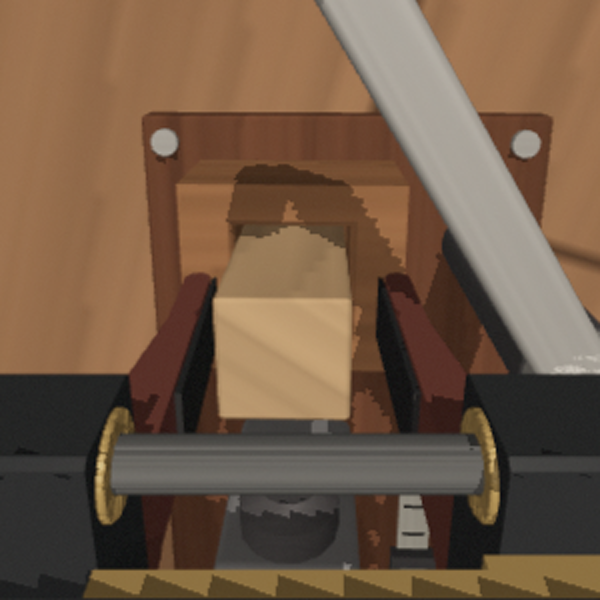

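Call:
play_rows(deltas=[0.0, 0.0, 0.0, 0.0, 0.3, 0.0, 0.0, 0.0, 0.0, 0.3, 0.0, 0.0, 0.0, 0.0, 0.3, 0.0, 0.0, 0.0, 0.0, 0.3, 0.0, 0.0, -0.1, 0.0, 0.3, 0.0, 0.0, -0.25, 0.0, 0.3, 0.0, 0.0, -0.25, 0.0, 0.3, 0.0, 0.0, -0.25, 0.0, 0.3, 0.0, 0.0, -0.25, 0.0, 0.3, 0.0, 0.0, -0.25, 0.0, 0.3])

```text
t: 14.23
eef_pos: [0.5762, -0.0037, 0.1273]
tcp_rot: [-1.842, -2.481, 0.02]
ft_force: [0.6, 0.6, -0.3]
opening: 0.651
```

```bash

python3 - <<'E'
from plan import *
plan([((.5740,-.0025,.2),yaw(state()[2]),9)],.3)
snap("s9","side");snap("w9")
i=cv2.imread("pics/s9.png");cv2.imwrite("pics/s9z.png",cv2.resize(i[120:270,270:420],None,fx=4,fy=4,interpolation=cv2.INTER_CUBIC))
i=cv2.imread("pics/w9.png");cv2.imwrite("pics/w9z.png",cv2.resize(i[50:350,170:470],None,fx=2,fy=2,interpolation=cv2.INTER_CUBIC))
E
```

```text
t 14.23 pos [ 0.5762 -0.0037  0.1273] yaw 1.8638 tilt [-0.0488  0.02   -0.9986] F [ 0.6  0.6 -0.3] open 0.651 j6 [-0.04 -0.34]
[0.01, -0.01, -0.2, 0.0, 0.3, 0.01, -0.01, -0.2, 0.0, 0.3, 0.01, -0.01, -0.2, 0.0, 0.3, 0.01, -0.01, -0.2, 0.0, 0.3, 0.01, -0.01, -0.2, 0.0, 0.3, 0.01, -0.01, -0.2, 0.0, 0.3, 0.01, -0.01, -0.2, 0.0, 0.3, 0.01, -0.01, -0.2, 0.0, 0.3, 0.01, -0.01, -0.2, 0.0, 0.3, 0.0, 0.0, 0.0, 0.0, 0.3]
max [0.01 0.01 0.2  0.  ]
```

View pics/s9z.png

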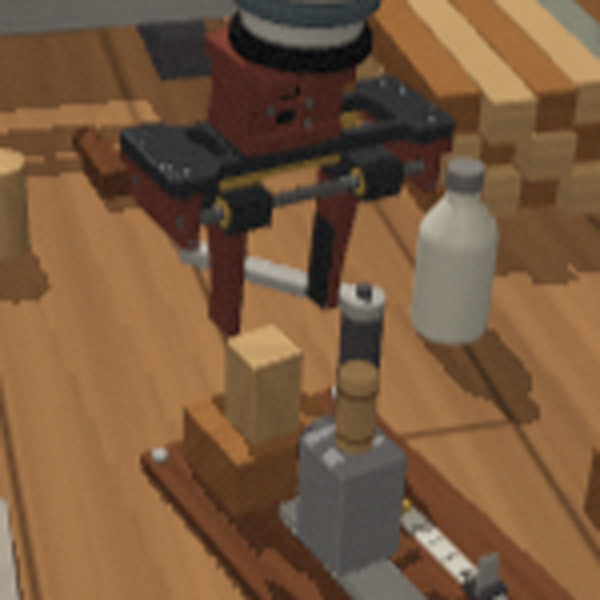

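View pics/w9z.png

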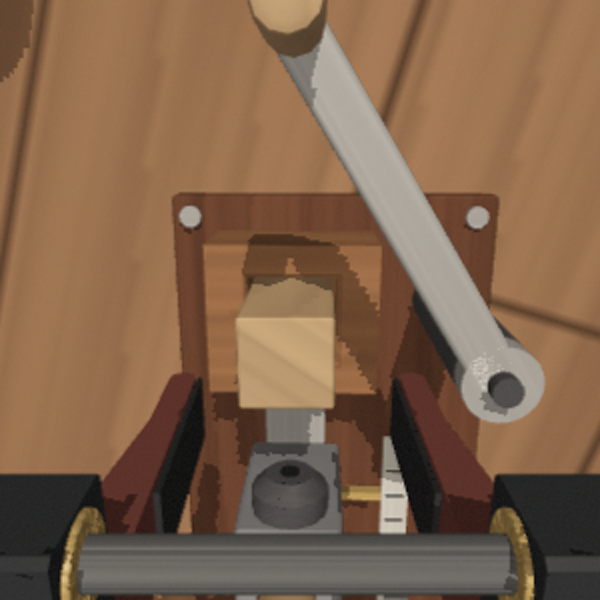

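```bash

python3 - <<'E'
from plan import *
S=lambda p:zz(p,4,270,120)
J=lambda p:rz(JA).T@(p-np.array([JX,JY,0]))
K=[J(ray("side",S(p),.104)) for p in((227,345),(272,328),(302,353),(256,374))]
print(np.round(K,4),np.mean(K,0))
C["w9"]=load("w9");W=lambda p:zz(p,2,170,50)
K=[J(ray("w9",W(p),.104)) for p in((237,318),(335,318),(334,406),(240,408))]
print(np.round(K,4),np.mean(K,0))
print("knob",J(ray("w9",W((287,3)),.154)),"pivot",J(ray("w9",W((506,390)),.12)))
a=np.linspace(1.02,0,5)
for t in a: print(t,jw(.070-.125*np.cos(t),.06+.125*np.sin(t)))
E
```

```text
[[-0.0185  0.0727  0.104 ]
 [ 0.0141  0.0753  0.104 ]
 [ 0.016   0.0444  0.104 ]
 [-0.0184  0.0393  0.104 ]] [-0.00167476  0.05793986  0.104     ]
[[-0.0147  0.079   0.104 ]
 [ 0.0184  0.0795  0.104 ]
 [ 0.0188  0.0472  0.104 ]
 [-0.0144  0.0457  0.104 ]] [0.00203891 0.06283343 0.104     ]
knob [0.00495851 0.16576171 0.154     ] pivot [0.07229898 0.06153539 0.12      ]
1.02 [0.54558576 0.09870021]
0.765 [0.52755264 0.07252143]
0.51 [0.51670613 0.04264041]
0.255 [0.51374771 0.01098967]
0.0 [ 0.51886871 -0.02038385]
```

```bash

python3 - <<'E'
from plan import *
y=yaw(state()[2])
plan([((.5740,-.0025,.178),y,5),((.5452,.0978,.178),y,11),((.5452,.0978,.178),y,4)],.3)
E
```

```text
t 14.33 pos [ 0.5776 -0.0037  0.1284] yaw 1.8639 tilt [-0.0451  0.0199 -0.9988] F [-0.7 -0.4 -0.2] open 0.65 j6 [-0.04 -0.34]
[0.02, -0.02, -0.25, 0.0, 0.3, 0.02, -0.02, -0.25, 0.0, 0.3, 0.02, -0.02, -0.25, 0.0, 0.3, 0.02, -0.02, -0.25, 0.0, 0.3, 0.02, -0.02, -0.25, 0.0, 0.3, 0.24, 0.0, 0.01, 0.0, 0.3, 0.24, 0.0, 0.01, 0.0, 0.3, 0.24, 0.0, 0.01, 0.0, 0.3, 0.24, 0.0, 0.01, 0.0, 0.3, 0.24, 0.0, 0.01, 0.0, 0.3]
[0.24, 0.0, 0.01, 0.0, 0.3, 0.24, 0.0, 0.01, 0.0, 0.3, 0.24, 0.0, 0.01, 0.0, 0.3, 0.24, 0.0, 0.01, 0.0, 0.3, 0.24, 0.0, 0.01, 0.0, 0.3, 0.24, 0.0, 0.01, 0.0, 0.3, 0.0, 0.0, 0.0, 0.0, 0.3, 0.0, 0.0, 0.0, 0.0, 0.3, 0.0, 0.0, 0.0, 0.0, 0.3, 0.0, 0.0, 0.0, 0.0, 0.3]
max [0.24 0.02 0.25 0.  ]
```

Call:
play_rows(deltas=[0.02, -0.02, -0.27, 0.0, 0.3, 0.02, -0.02, -0.3, 0.0, 0.3, 0.02, -0.02, -0.3, 0.0, 0.3, 0.02, -0.02, -0.3, 0.0, 0.3, 0.02, -0.02, -0.3, 0.0, 0.3, 0.24, 0.0, 0.01, 0.0, 0.3, 0.24, 0.0, 0.01, 0.0, 0.3, 0.24, 0.0, 0.01, 0.0, 0.3, 0.24, 0.0, 0.01, 0.0, 0.3, 0.24, 0.0, 0.01, 0.0, 0.3])

```text
t: 15.17
eef_pos: [0.5592, 0.0471, 0.1937]
tcp_rot: [-1.846, -2.482, 0.017]
ft_force: [-0.3, 0.9, 0.1]
opening: 0.647
```

```bash

python3 - <<'E'
from plan import *
y=yaw(state()[2])
plan([((.5452,.0978,.178),y,6),((.5452,.0978,.178),y,4)],.3)
E
```

```text
t 15.17 pos [0.5592 0.0471 0.1937] yaw 1.8618 tilt [-0.0449  0.0201 -0.9988] F [-0.3  0.9  0.1] open 0.647 j6 [ 0.05 -0.25]
[0.22, 0.01, 0.07, 0.0, 0.3, 0.22, 0.01, 0.07, 0.0, 0.3, 0.22, 0.01, 0.07, 0.0, 0.3, 0.22, 0.01, 0.07, 0.0, 0.3, 0.22, 0.01, 0.07, 0.0, 0.3, 0.22, 0.01, 0.07, 0.0, 0.3, 0.0, 0.0, 0.0, 0.0, 0.3, 0.0, 0.0, 0.0, 0.0, 0.3, 0.0, 0.0, 0.0, 0.0, 0.3, 0.0, 0.0, 0.0, 0.0, 0.3]
max [0.22 0.01 0.07 0.  ]
```

Call:
play_rows(deltas=[0.22, 0.01, 0.06, 0.0, 0.3, 0.22, 0.01, 0.06, 0.0, 0.3, 0.22, 0.01, 0.06, 0.0, 0.3, 0.22, 0.01, 0.06, 0.0, 0.3, 0.22, 0.01, 0.04, 0.0, 0.3, 0.1, 0.01, 0.02, 0.0, 0.3, 0.0, 0.0, 0.0, 0.0, 0.3, 0.0, 0.0, 0.0, 0.0, 0.3, 0.0, 0.0, 0.0, 0.0, 0.3, 0.0, 0.0, 0.0, 0.0, 0.3])

```text
t: 16.0
eef_pos: [0.5431, 0.1024, 0.1794]
tcp_rot: [-1.839, -2.483, 0.022]
ft_force: [-1.1, 0.5, -0.8]
opening: 0.653
```

```bash

python3 - <<'E'
from plan import *
y=yaw(state()[2])
snap("w10");snap("s10","side")
i=cv2.imread("pics/w10.png");cv2.imwrite("pics/w10z.png",cv2.resize(i[100:400,170:470],None,fx=2,fy=2,interpolation=cv2.INTER_CUBIC))
C["w10"]=load("w10");print(proj("w10",[[.5452,.0978,.154]]))
plan([((.5452,.0978,.126),y,8)],.3)
E
```

```text
[[320.04335798 243.37656688]]
t 16.1 pos [0.5432 0.1023 0.1794] yaw 1.8659 tilt [-0.0502  0.0194 -0.9986] F [ 0.  -0.2 -0.2] open 0.65 j6 [ 0.15 -0.16]
[-0.02, 0.01, 0.17, 0.0, 0.3, -0.02, 0.01, 0.17, 0.0, 0.3, -0.02, 0.01, 0.17, 0.0, 0.3, -0.02, 0.01, 0.17, 0.0, 0.3, -0.02, 0.01, 0.17, 0.0, 0.3, -0.02, 0.01, 0.17, 0.0, 0.3, -0.02, 0.01, 0.17, 0.0, 0.3, -0.02, 0.01, 0.17, 0.0, 0.3, 0.0, 0.0, 0.0, 0.0, 0.3, 0.0, 0.0, 0.0, 0.0, 0.3]
max [0.02 0.01 0.17 0.  ]
```

View pics/w10z.png

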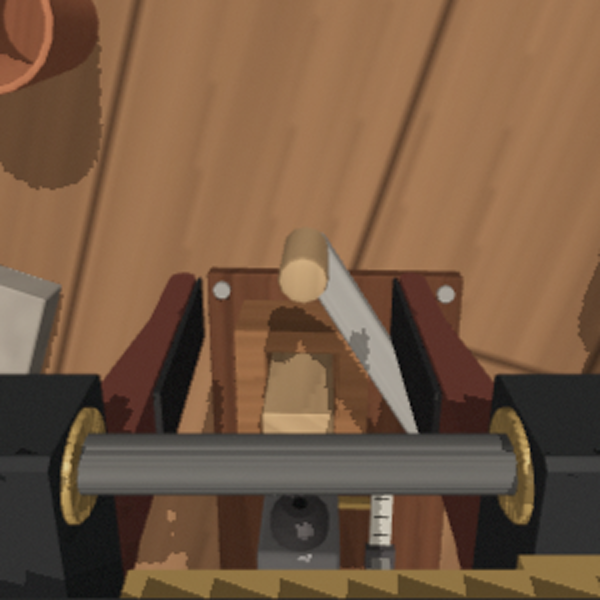

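Call:
play_rows(deltas=[-0.02, 0.01, 0.17, 0.0, 0.3, -0.01, 0.01, 0.17, 0.0, 0.3, -0.01, 0.01, 0.17, 0.0, 0.3, -0.01, 0.01, 0.17, 0.0, 0.3, -0.01, 0.01, 0.17, 0.0, 0.3, -0.01, 0.01, 0.17, 0.0, 0.3, -0.01, 0.01, 0.15, 0.0, 0.3, -0.01, 0.01, 0.08, 0.0, 0.3, 0.0, 0.0, 0.0, 0.0, 0.3, 0.0, 0.0, 0.0, 0.0, 0.3])

```text
t: 16.93
eef_pos: [0.5444, 0.0993, 0.1224]
tcp_rot: [-1.84, -2.48, 0.024]
ft_force: [1.1, -0.4, 0.6]
opening: 0.648
```

```bash

python3 - <<'E'
from plan import *
y=yaw(state()[2])
snap("w11");snap("s11","side")
i=cv2.imread("pics/w11.png");cv2.imwrite("pics/w11z.png",cv2.resize(i[100:400,170:470],None,fx=2,fy=2,interpolation=cv2.INTER_CUBIC))
i=cv2.imread("pics/s11.png");cv2.imwrite("pics/s11z.png",cv2.resize(i[100:250,250:400],None,fx=4,fy=4,interpolation=cv2.INTER_CUBIC))
plan([((.5450,.099,.126),y,8)],.3)
E
```

```text
t 17.03 pos [0.5446 0.0993 0.1228] yaw 1.8639 tilt [-0.0518  0.0192 -0.9985] F [ 0.7 -1.2  0. ] open 0.649 j6 [ 0.14 -0.17]
[0.0, 0.0, -0.01, 0.0, 0.3, 0.0, 0.0, -0.01, 0.0, 0.3, 0.0, 0.0, -0.01, 0.0, 0.3, 0.0, 0.0, -0.01, 0.0, 0.3, 0.0, 0.0, -0.01, 0.0, 0.3, 0.0, 0.0, -0.01, 0.0, 0.3, 0.0, 0.0, -0.01, 0.0, 0.3, 0.0, 0.0, -0.01, 0.0, 0.3, 0.0, 0.0, 0.0, 0.0, 0.3, 0.0, 0.0, 0.0, 0.0, 0.3]
max [0.   0.   0.01 0.  ]
```

View pics/w11z.png

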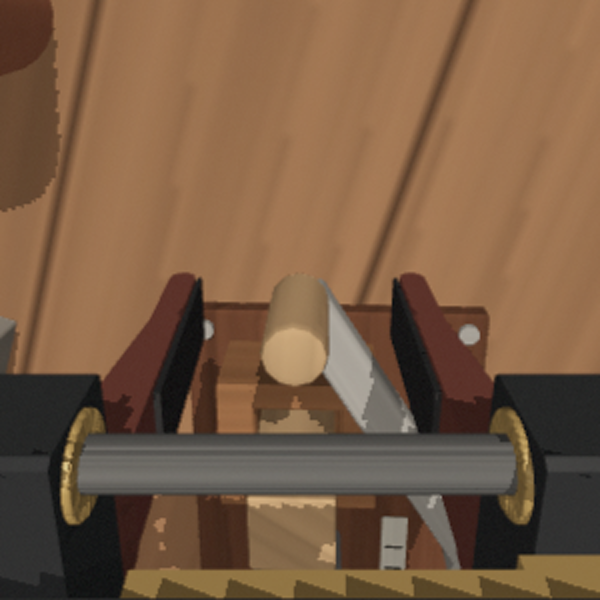

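View pics/s11z.png

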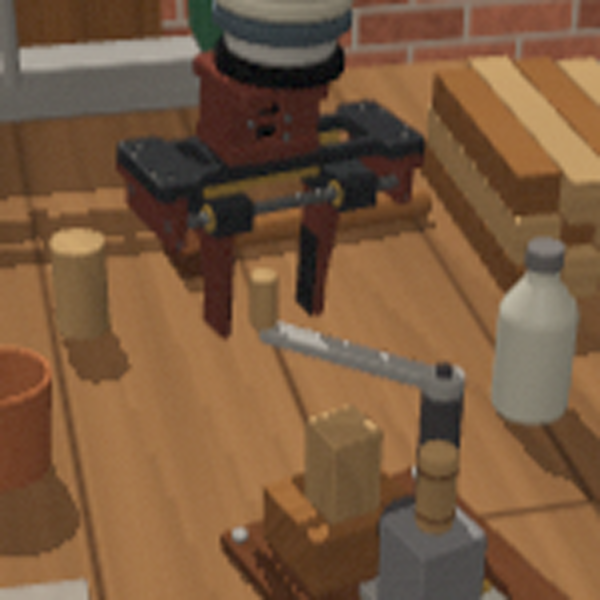

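Call:
play_rows(deltas=[0.0, 0.0, -0.04, 0.0, 0.3, 0.0, 0.0, -0.04, 0.0, 0.3, 0.0, 0.0, -0.02, 0.0, 0, 0.0, 0.0, 0.0, 0.0, -0.3, 0.0, 0.0, 0.0, 0.0, -0.5, 0.0, 0.0, 0.0, 0.0, -0.7, 0.0, 0.0, 0.0, 0.0, -1, 0.0, 0.0, 0.0, 0.0, -1, 0.0, 0.0, 0.0, 0.0, -1, 0.0, 0.0, 0.0, 0.0, -1])

```text
t: 17.87
eef_pos: [0.546, 0.0997, 0.1292]
tcp_rot: [-1.842, -2.482, 0.019]
ft_force: [-1.6, 0.7, 1.0]
opening: 0.197
```

```bash

cat > arc.py <<'E'
from plan import *
import sys
# pivot refined: jig est +1mm
pv=jw(.0708,.0608)
o,p,Rm=state();y=yaw(Rm)
v=rz(JA).T[:2,:2]@(p[:2]-pv);th=np.arctan2(v[1],-v[0]);r=np.hypot(*v);print("theta",th,"r",r)
end=float(sys.argv[1]);n=int(sys.argv[2])
zt=.126
way=[]
for t in np.linspace(th,end,n+1)[1:]:
    q=pv+rz(JA)[:2,:2]@(r*np.array([-np.cos(t),np.sin(t)]))
    way.append(((*q,zt),y,1))
plan(way,-1)
E
python3 arc.py .5 8
```

```text
theta 1.018970059572741 r 0.12510172342760453
t 17.87 pos [0.546  0.0997 0.1292] yaw 1.8641 tilt [-0.0479  0.0201 -0.9986] F [-1.6  0.7  1. ] open 0.197 j6 [ 0.14 -0.17]
[-0.11, -0.17, 0.08, 0.0, -1.0, -0.12, -0.16, 0.0, 0.0, -1.0, -0.13, -0.15, 0.0, 0.0, -1.0, -0.14, -0.15, 0.0, 0.0, -1.0, -0.15, -0.14, 0.0, 0.0, -1.0, -0.16, -0.13, 0.0, 0.0, -1.0, -0.17, -0.11, 0.0, 0.0, -1.0, -0.17, -0.1, 0.0, 0.0, -1.0, 0.0, 0.0, 0.0, 0.0, -1.0, 0.0, 0.0, 0.0, 0.0, -1.0]
max [0.17 0.17 0.08 0.  ]
```

Call:
play_rows(deltas=[-0.11, -0.17, 0.0, 0.0, -1.0, -0.12, -0.16, 0.0, 0.0, -1.0, -0.13, -0.15, 0.0, 0.0, -1.0, -0.14, -0.15, 0.0, 0.0, -1.0, -0.15, -0.14, 0.0, 0.0, -1.0, -0.16, -0.13, 0.0, 0.0, -1.0, -0.17, -0.11, 0.0, 0.0, -1.0, -0.17, -0.1, 0.0, 0.0, -1.0, 0.0, 0.0, 0.0, 0.0, -1.0, 0.0, 0.0, 0.0, 0.0, -1.0])

```text
t: 18.7
eef_pos: [0.5176, 0.0364, 0.1296]
tcp_rot: [-1.846, -2.488, 0.009]
ft_force: [3.2, 1.9, -3.9]
opening: 0.193
```

```bash
sed -i 's/^zt=.*/zt=p[2]/' arc.py; python3 arc.py 0 8
```

```text
theta 0.453368707757397 r 0.12325743232110427
t 18.7 pos [0.5176 0.0364 0.1296] yaw 1.8644 tilt [-0.0379  0.0213 -0.9991] F [ 3.2  1.9 -3.9] open 0.193 j6 [ 0.03 -0.28]
[-0.16, -0.07, 0.0, 0.0, -1.0, -0.16, -0.06, 0.0, 0.0, -1.0, -0.17, -0.05, 0.0, 0.0, -1.0, -0.17, -0.04, 0.0, 0.0, -1.0, -0.17, -0.04, 0.0, 0.0, -1.0, -0.17, -0.03, 0.0, 0.0, -1.0, -0.17, -0.02, 0.0, 0.0, -1.0, -0.17, -0.01, -0.01, 0.0, -1.0, 0.0, 0.0, 0.0, 0.0, -1.0, 0.0, 0.0, 0.0, 0.0, -1.0]
max [0.17 0.07 0.01 0.  ]
```

Call:
play_rows(deltas=[-0.16, -0.08, 0.0, 0.0, -1.0, -0.16, -0.07, 0.0, 0.0, -1.0, -0.17, -0.06, 0.0, 0.0, -1.0, -0.17, -0.05, 0.0, 0.0, -1.0, -0.17, -0.04, 0.0, 0.0, -1.0, -0.17, -0.03, 0.0, 0.0, -1.0, -0.15, -0.02, 0.0, 0.0, -1.0, -0.1, -0.01, 0, 0.0, -1.0, 0.0, 0.0, 0.0, 0.0, -1.0, 0.0, 0.0, 0.0, 0.0, -1.0])

```text
t: 19.53
eef_pos: [0.5198, -0.0203, 0.1297]
tcp_rot: [-1.848, -2.488, 0.005]
ft_force: [3.4, 3.1, 1.0]
opening: 0.196
```

```bash
python3 arc.py 0 4; python3 - <<'E'
from plan import *
snap("s12","side");snap("t12","top");snap("w12")
i=cv2.imread("pics/s12.png");cv2.imwrite("pics/s12z.png",cv2.resize(i[120:270,270:420],None,fx=4,fy=4,interpolation=cv2.INTER_CUBIC))
E
```

```text
theta -0.007857469621098076 r 0.12489301104387011
t 19.53 pos [ 0.5198 -0.0203  0.1297] yaw 1.8632 tilt [-0.0361  0.0229 -0.9991] F [3.4 3.1 1. ] open 0.196 j6 [-0.07 -0.38]
[0.01, 0.0, 0.0, 0.0, -1.0, 0.01, 0.0, 0.0, 0.0, -1.0, 0.01, 0.0, 0.0, 0.0, -1.0, 0.01, 0.0, 0.0, 0.0, -1.0, 0.0, 0.0, 0.0, 0.0, -1.0, 0.0, 0.0, 0.0, 0.0, -1.0, 0.0, 0.0, 0.0, 0.0, -1.0, 0.0, 0.0, 0.0, 0.0, -1.0, 0.0, 0.0, 0.0, 0.0, -1.0, 0.0, 0.0, 0.0, 0.0, -1.0]
max [0.01 0.   0.   0.  ]
```

View pics/s12z.png

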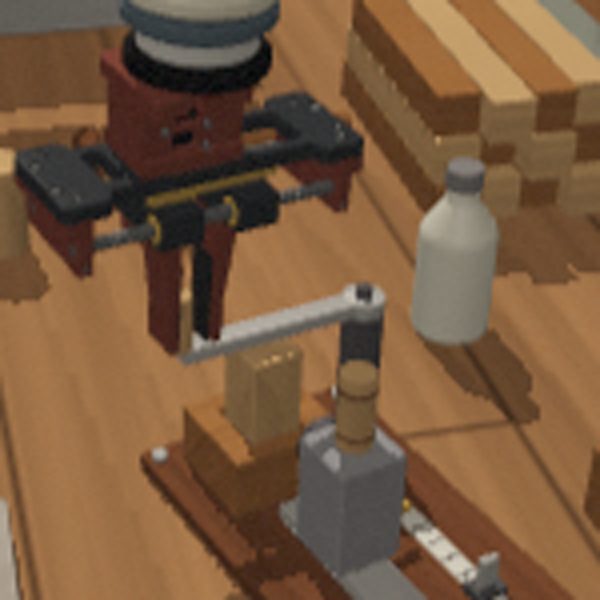

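Call:
play_rows(deltas=[-0.08, 0.0, 0.0, 0.0, -1.0, -0.08, 0.0, 0.0, 0.0, -1.0, 0.0, 0.0, 0.0, 0.0, -1.0, 0.0, 0.0, 0.0, 0.0, -1.0, 0.0, 0.0, 0.0, 0.0, -0.3, 0.0, 0.0, 0.0, 0.0, -0.2, 0.0, 0.0, 0.0, 0.0, 0, 0.0, 0.0, 0.0, 0.0, 0, 0.0, 0.0, 0.0, 0.0, 0, 0.0, 0.0, 0.0, 0.0, 0])

```text
t: 20.52
eef_pos: [0.5166, -0.0266, 0.1278]
tcp_rot: [-1.841, -2.483, 0.016]
ft_force: [-1.1, 0.7, -0.6]
opening: 0.498
```

```bash
python3 - <<'E'
from plan import *
y=yaw(state()[2])
o,p,_=state()
h=jw(.0008,-.0345);print("handle",h)
plan([((p[0],p[1],.17),y,6),((p[0],p[1],.18),y,4)],0.1)
E
```

```text
handle [ 0.59930896 -0.09503809]
t 20.52 pos [ 0.5166 -0.0266  0.1278] yaw 1.8649 tilt [-0.0472  0.0218 -0.9986] F [-1.1  0.7 -0.6] open 0.498 j6 [-0.09 -0.4 ]
[0.01, -0.01, -0.18, 0.0, 0.1, 0.01, -0.01, -0.18, 0.0, 0.1, 0.01, -0.01, -0.18, 0.0, 0.1, 0.01, -0.01, -0.18, 0.0, 0.1, 0.01, -0.01, -0.18, 0.0, 0.1, 0.01, -0.01, -0.18, 0.0, 0.1, 0.0, 0.0, -0.06, 0.0, 0.1, 0.0, 0.0, -0.06, 0.0, 0.1, 0.0, 0.0, -0.06, 0.0, 0.1, 0.0, 0.0, -0.06, 0.0, 0.1]
max [0.01 0.01 0.18 0.  ]
```

Call:
play_rows(deltas=[0.01, -0.01, -0.18, 0.0, 0.1, 0.01, -0.01, -0.18, 0.0, 0.1, 0.01, -0.01, -0.18, 0.0, 0.1, 0.01, -0.01, -0.18, 0.0, 0.1, 0.01, -0.01, -0.18, 0.0, 0.1, 0.01, -0.01, -0.18, 0.0, 0.1, 0.0, 0.0, -0.1, 0.0, 0.1, 0.0, 0.0, -0.06, 0.0, 0.1, 0.0, 0.0, 0, 0.0, 0.1, 0.0, 0.0, 0, 0.0, 0.1])

```text
t: 21.35
eef_pos: [0.5163, -0.0261, 0.1847]
tcp_rot: [-1.842, -2.485, 0.015]
ft_force: [0.5, 0.6, 0.7]
opening: 0.549
```

```bash
python3 - <<'E'
from plan import *
o,p,_=state()
plan([((.5993,-.095,.19),JA,20)],0.3)
snap("s13","side");snap("t13","top")
i=cv2.imread("pics/s13.png");cv2.imwrite("pics/s13z.png",cv2.resize(i[120:270,270:420],None,fx=4,fy=4,interpolation=cv2.INTER_CUBIC))
i=cv2.imread("pics/t13.png");cv2.imwrite("pics/t13z.png",cv2.resize(i[140:240,265:425],None,fx=5,fy=5,interpolation=cv2.INTER_CUBIC))
E
```

```text
t 21.35 pos [ 0.5163 -0.0261  0.1847] yaw 1.8652 tilt [-0.0448  0.0214 -0.9988] F [0.5 0.6 0.7] open 0.549 j6 [-0.08 -0.39]
[-0.11, 0.07, -0.01, 0.9, 0.3, -0.11, 0.08, -0.01, 0.9, 0.3, -0.1, 0.09, -0.01, 0.9, 0.3, -0.09, 0.1, -0.01, 0.9, 0.3, -0.08, 0.11, -0.01, 0.9, 0.3, -0.08, 0.11, -0.01, 0.9, 0.3, -0.07, 0.12, -0.01, 0.9, 0.3, -0.06, 0.12, -0.01, 0.9, 0.3, -0.05, 0.13, -0.01, 0.9, 0.3, -0.04, 0.13, -0.01, 0.9, 0.3]
[-0.03, 0.13, -0.01, 0.9, 0.3, -0.02, 0.13, -0.01, 0.9, 0.3, -0.01, 0.13, -0.01, 0.9, 0.3, 0.01, 0.13, -0.01, 0.9, 0.3, 0.02, 0.13, -0.01, 0.9, 0.3, 0.03, 0.13, -0.01, 0.9, 0.3, 0.04, 0.13, -0.01, 0.9, 0.3, 0.05, 0.13, -0.01, 0.9, 0.3, 0.06, 0.12, -0.01, 0.9, 0.3, 0.07, 0.12, -0.01, 0.9, 0.3]
max [0.11 0.13 0.01 0.9 ]
```

View pics/s13z.png

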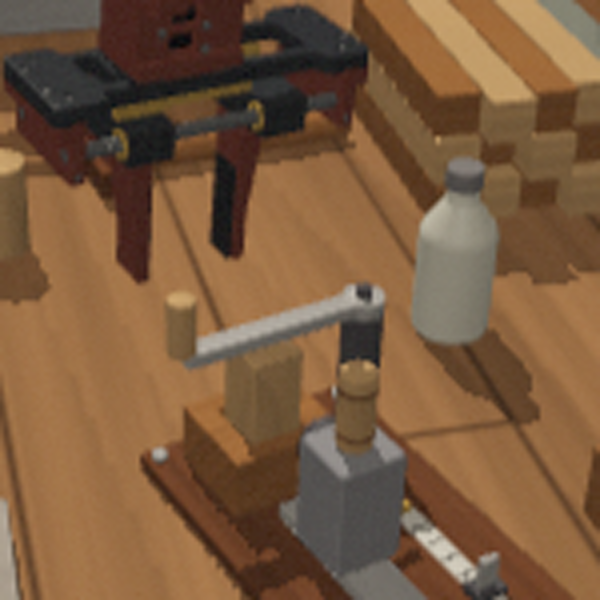

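View pics/t13z.png

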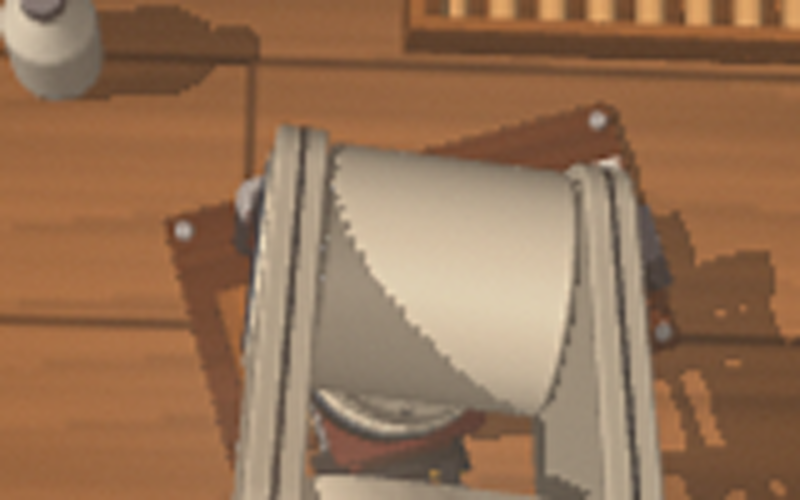

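```bash
python3 - <<'E'
from plan import *
J=lambda p:rz(JA).T@(p-np.array([JX,JY,0]))
k=J(ray("side",zz((181,299),4,270,120),.154));q=J(ray("side",zz((364,290),4,270,120),.121));print(k,q,np.arctan2(k[1]-q[1],q[0]-k[0]))
print("handle",J(ray("side",zz((358,373),4,270,120),.146)))
E
```

```text
[-0.05494363  0.06194271  0.154     ] [0.07068224 0.06233584 0.121     ] -0.0031293309830549695
handle [-0.00097793 -0.03544601  0.146     ]
```

Call:
play_rows(deltas=[-0.11, 0.07, -0.01, 0.9, 0.3, -0.11, 0.08, -0.01, 0.9, 0.3, -0.1, 0.09, -0.01, 0.9, 0.3, -0.09, 0.1, -0.01, 0.9, 0.3, -0.08, 0.11, -0.01, 0.9, 0.3, -0.08, 0.11, -0.01, 0.9, 0.3, -0.07, 0.12, -0.01, 0.9, 0.3, -0.06, 0.12, -0.01, 0.9, 0.3, -0.05, 0.13, -0.01, 0.9, 0.3, -0.04, 0.13, -0.01, 0.9, 0.3])

```text
t: 22.28
eef_pos: [0.5548, -0.0622, 0.18]
tcp_rot: [-2.68, -1.544, 0.059]
ft_force: [0.2, -0.3, 0.2]
opening: 0.65
```

```bash
python3 - <<'E'
from plan import *
plan([((.5993,-.095,.19),JA,9)],0.3)
E
```

```text
t 22.28 pos [ 0.5548 -0.0622  0.18  ] yaw 1.046 tilt [-0.0568  0.0229 -0.9981] F [ 0.2 -0.3  0.2] open 0.65 j6 [-0.14  0.37]
[-0.02, 0.15, -0.04, 0.96, 0.3, 0.0, 0.15, -0.04, 0.96, 0.3, 0.01, 0.15, -0.04, 0.96, 0.3, 0.02, 0.15, -0.04, 0.96, 0.3, 0.03, 0.15, -0.04, 0.96, 0.3, 0.05, 0.14, -0.04, 0.96, 0.3, 0.06, 0.14, -0.04, 0.96, 0.3, 0.07, 0.13, -0.04, 0.96, 0.3, 0.08, 0.13, -0.04, 0.96, 0.3, 0.0, 0.0, 0.0, 0.0, 0.3]
max [0.08 0.15 0.04 0.96]
```

Call:
play_rows(deltas=[-0.02, 0.15, -0.04, 0.96, 0.3, 0.0, 0.15, -0.04, 0.96, 0.3, 0.01, 0.15, -0.04, 0.96, 0.3, 0.02, 0.15, -0.04, 0.96, 0.3, 0.03, 0.15, -0.04, 0.96, 0.3, 0.05, 0.14, -0.04, 0.96, 0.3, 0.06, 0.14, -0.04, 0.96, 0.3, 0.07, 0.13, -0.04, 0.96, 0.3, 0.05, 0.08, -0.04, 0.5, 0.3, 0.0, 0.0, 0.0, 0.0, 0.3])

```text
t: 23.12
eef_pos: [0.5961, -0.0956, 0.1844]
tcp_rot: [-3.073, -0.449, 0.1]
ft_force: [0.2, -0.2, -0.1]
opening: 0.653
```

```bash
python3 - <<'E'
from plan import *
plan([((.5993,-.095,.18),JA,8)],0.3)
E
```

```text
t 23.12 pos [ 0.5961 -0.0956  0.1844] yaw 0.2916 tilt [-0.0689  0.0248 -0.9973] F [ 0.2 -0.2 -0.1] open 0.653 j6 [-0.18  1.09]
[0.01, 0.0, 0.01, 0.0, 0.3, 0.01, 0.0, 0.01, 0.0, 0.3, 0.01, 0.0, 0.01, 0.0, 0.3, 0.01, 0.0, 0.01, 0.0, 0.3, 0.01, 0.0, 0.01, 0.0, 0.3, 0.01, 0.0, 0.01, 0.0, 0.3, 0.01, 0.0, 0.01, 0.0, 0.3, 0.01, 0.0, 0.01, 0.0, 0.3, 0.0, 0.0, 0.0, 0.0, 0.3, 0.0, 0.0, 0.0, 0.0, 0.3]
max [0.01 0.   0.01 0.  ]
```

```bash
python3 - <<'E'
from plan import *
plan([((.598,-.0948,.15),yaw(state()[2]),4),((.598,-.0948,.113),yaw(state()[2]),5)],0.3)
snap("w14");C["w14"]=load("w14");print(proj("w14",[[.5993,-.095,.146]]))
i=cv2.imread("pics/w14.png");cv2.imwrite("pics/w14z.png",cv2.resize(i[100:400,170:470],None,fx=2,fy=2,interpolation=cv2.INTER_CUBIC))
E
```

```text
t 23.12 pos [ 0.5961 -0.0956  0.1844] yaw 0.2916 tilt [-0.0689  0.0248 -0.9973] F [ 0.2 -0.2 -0.1] open 0.653 j6 [-0.18  1.09]
[0.03, 0.01, 0.21, 0.0, 0.3, 0.03, 0.01, 0.21, 0.0, 0.3, 0.03, 0.01, 0.21, 0.0, 0.3, 0.03, 0.01, 0.21, 0.0, 0.3, 0.01, 0.01, 0.18, 0.0, 0.3, 0.01, 0.01, 0.18, 0.0, 0.3, 0.01, 0.01, 0.18, 0.0, 0.3, 0.01, 0.01, 0.18, 0.0, 0.3, 0.01, 0.01, 0.18, 0.0, 0.3, 0.0, 0.0, 0.0, 0.0, 0.3]
max [0.03 0.01 0.21 0.  ]
[[320.77033402 222.27160908]]
```

View pics/w14z.png

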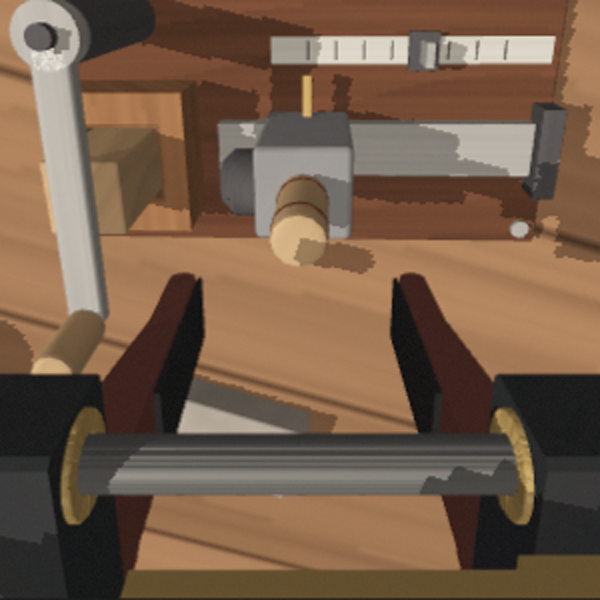

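Call:
play_rows(deltas=[0.03, 0.01, 0.21, 0.0, 0.3, 0.03, 0.01, 0.21, 0.0, 0.3, 0.03, 0.01, 0.21, 0.0, 0.3, 0.03, 0.01, 0.21, 0.0, 0.3, 0.01, 0.01, 0.18, 0.0, 0.3, 0.01, 0.01, 0.18, 0.0, 0.3, 0.01, 0.01, 0.18, 0.0, 0.3, 0.01, 0.01, 0.15, 0.0, 0.3, 0.01, 0.01, 0.1, 0.0, 0.3, 0.0, 0.0, 0.0, 0.0, 0.3])

```text
t: 24.0
eef_pos: [0.5957, -0.0938, 0.1083]
tcp_rot: [-3.068, -0.462, 0.11]
ft_force: [0.2, 0.6, -0.1]
opening: 0.651
```

```bash
python3 - <<'E'
from plan import *
plan([((.598,-.0948,.113),yaw(state()[2]),5)],0.3)
snap("w15")
i=cv2.imread("pics/w15.png");cv2.imwrite("pics/w15z.png",cv2.resize(i[100:400,170:470],None,fx=2,fy=2,interpolation=cv2.INTER_CUBIC))
snap("s15","side")
i=cv2.imread("pics/s15.png");cv2.imwrite("pics/s15z.png",cv2.resize(i[140:290,290:440],None,fx=4,fy=4,interpolation=cv2.INTER_CUBIC))
E
```

```text
t 24.0 pos [ 0.5957 -0.0938  0.1083] yaw 0.3006 tilt [-0.0757  0.0262 -0.9968] F [ 0.2  0.6 -0.1] open 0.651 j6 [-0.18  1.08]
[0.01, 0.01, -0.02, 0.0, 0.3, 0.01, 0.01, -0.02, 0.0, 0.3, 0.01, 0.01, -0.02, 0.0, 0.3, 0.01, 0.01, -0.02, 0.0, 0.3, 0.01, 0.01, -0.02, 0.0, 0.3, 0.0, 0.0, 0.0, 0.0, 0.3, 0.0, 0.0, 0.0, 0.0, 0.3, 0.0, 0.0, 0.0, 0.0, 0.3, 0.0, 0.0, 0.0, 0.0, 0.3, 0.0, 0.0, 0.0, 0.0, 0.3]
max [0.01 0.01 0.02 0.  ]
```

View pics/w15z.png

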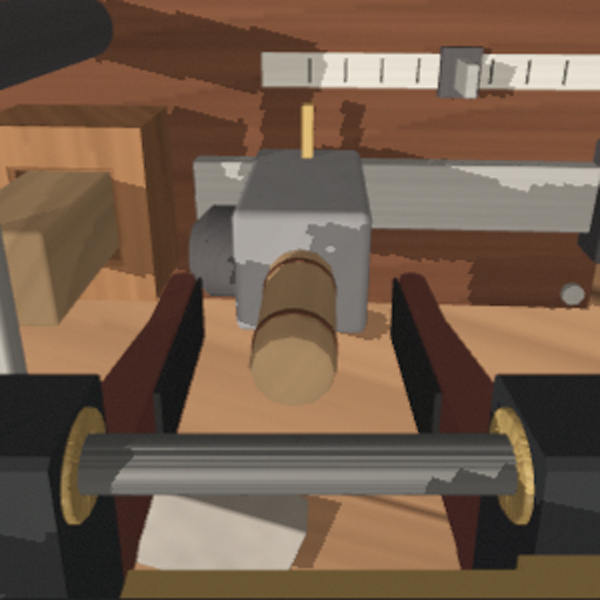

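View pics/s15z.png

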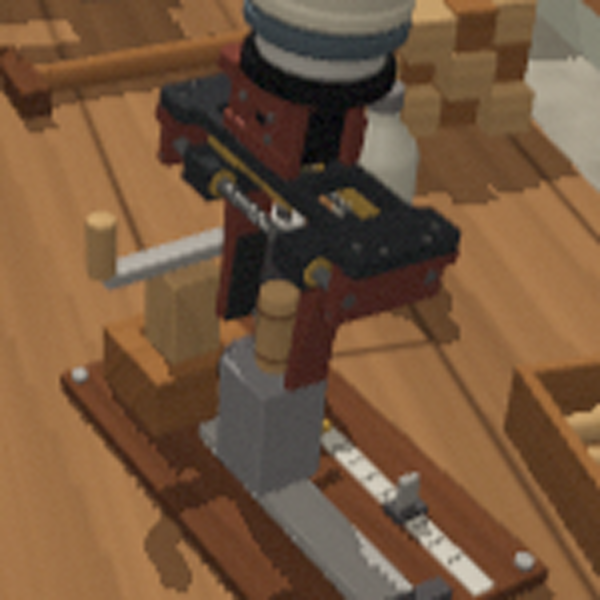

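```bash
python3 - <<'E'
from plan import *
C["w15"]=load("w15");C["w14"]=load("w14")
W=lambda p:zz(p,2,170,100)
J=lambda p:rz(JA).T@(p-np.array([JX,JY,0]))
for v,nm,p,z in(("w15","ptr",(307,105),.034),("w15","footL",(440,72),.02),("w15","footR",(481,72),.02),("w15","tipL",(455,96),.043),("w15","tipR",(479,96),.043),("w14","ptr",(307,76),.034),("w14","footL",(409,50),.02),("w14","footR",(441,50),.02),("w14","tipL",(423,68),.043),("w14","tipR",(437,68),.043),("w15","handle",(294,362),.146)):
    print(v,nm,J(ray(v,W(p),z)).round(4))
for n in("w14","w15"):
    i=cv2.imread(f"pics/{n}.png");
    cv2.imwrite(f"pics/{n}c.png",cv2.resize(i[100:180,300:440],None,fx=5,fy=5,interpolation=cv2.INTER_CUBIC))
i=cv2.imread("pics/s15.png");cv2.imwrite("pics/s15c.png",cv2.resize(i[235:300,360:425],None,fx=8,fy=8,interpolation=cv2.INTER_CUBIC))
E
```

```text
w15 ptr [ 0.0446 -0.0325  0.034 ]
w15 footL [ 0.056  -0.0857  0.02  ]
w15 footR [ 0.0563 -0.1021  0.02  ]
w15 tipL [ 0.0508 -0.0877  0.043 ]
w15 tipR [ 0.0509 -0.0965  0.043 ]
w14 ptr [ 0.0444 -0.033   0.034 ]
w14 footL [ 0.0561 -0.0861  0.02  ]
w14 footR [ 0.0562 -0.1028  0.02  ]
w14 tipL [ 0.05   -0.0903  0.043 ]
w14 tipR [ 0.0501 -0.0971  0.043 ]
w15 handle [ 0.0055 -0.0334  0.146 ]
```

View pics/w15c.png

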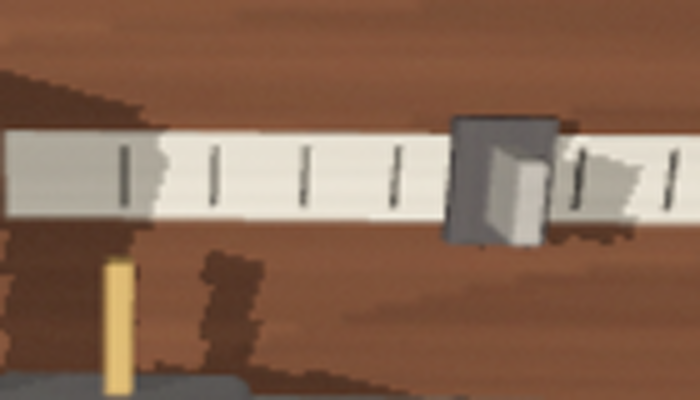

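View pics/s15c.png

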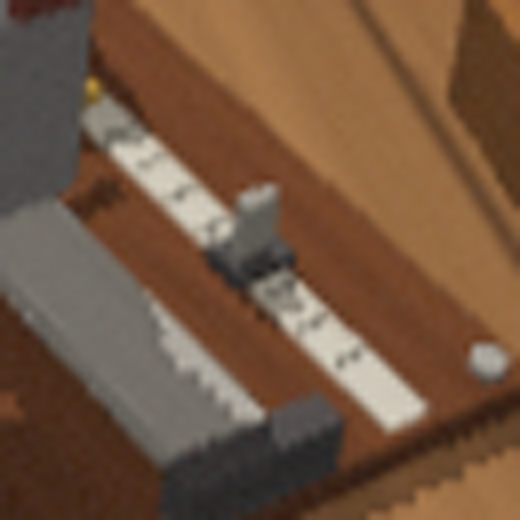

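Call:
play_rows(deltas=[0.02, 0.01, -0.03, -0.05, 0.3, 0.02, 0.01, -0.03, -0.05, 0.3, 0.02, 0.01, -0.03, 0, 0.3, 0.02, 0.01, -0.02, 0.0, 0, 0, 0, 0, 0.0, -0.2, 0.0, 0.0, 0.0, 0.0, -0.4, 0.0, 0.0, 0.0, 0.0, -1, 0.0, 0.0, 0.0, 0.0, -1, 0.0, 0.0, 0.0, 0.0, -1, 0.0, 0.0, 0.0, 0.0, -1])

```text
t: 24.93
eef_pos: [0.6019, -0.0936, 0.1167]
tcp_rot: [-3.065, -0.476, 0.102]
ft_force: [-0.7, 4.1, 1.0]
opening: 0.247
```

```bash
python3 - <<'E'
from plan import *
o,p,Rm=state()
J=lambda p:rz(JA).T@(p-np.array([JX,JY,0]))
print("jig",J(p),J(p-.019*Rm[:,2]))
d=rz(JA)@[0,-.045,0]
plan([(p+d,yaw(Rm),10)],-1)
E
```

```text
jig [ 0.00368249 -0.03385548  0.11669454] [ 0.00481874 -0.03473466  0.13564015]
t 24.93 pos [ 0.6019 -0.0936  0.1167] yaw 0.3097 tilt [-0.0705  0.0273 -0.9971] F [-0.7  4.1  1. ] open 0.247 j6 [-0.18  1.07]
[0.0, 0.11, -0.01, 0.0, -1.0, 0.0, 0.11, -0.01, 0.0, -1.0, 0.0, 0.11, -0.01, 0.0, -1.0, 0.0, 0.11, -0.01, 0.0, -1.0, 0.0, 0.11, -0.01, 0.0, -1.0, 0.0, 0.11, -0.01, 0.0, -1.0, 0.0, 0.11, -0.01, 0.0, -1.0, 0.0, 0.11, -0.01, 0.0, -1.0, 0.0, 0.11, -0.01, 0.0, -1.0, 0.0, 0.11, -0.01, 0.0, -1.0]
max [0.   0.11 0.01 0.  ]
```

Call:
play_rows(deltas=[0.0, 0.11, 0, 0.0, -1.0, 0.0, 0.12, 0, 0.0, -1.0, 0.0, 0.12, 0, 0.0, -1.0, 0.0, 0.12, 0, 0.0, -1.0, 0.0, 0.12, 0, 0.0, -1.0, 0.0, 0.12, 0, 0.0, -1.0, 0.0, 0.12, 0, 0.0, -1.0, 0.0, 0.12, 0, 0.0, -1.0, 0.0, 0.1, 0, 0.0, -1.0, 0.0, 0.05, 0, 0.0, -1.0])

```text
t: 25.77
eef_pos: [0.6119, -0.1268, 0.1167]
tcp_rot: [-3.052, -0.479, 0.112]
ft_force: [-1.2, 7.2, 3.1]
opening: 0.253
```

```bash
cat > chk.py <<'E'
from plan import *
import sys
n=sys.argv[1]
o,p,Rm=state()
J=lambda p:rz(JA).T@(p-np.array([JX,JY,0]))
print("jig",J(p-.019*Rm[:,2]))
plan([(p,yaw(Rm),1)],-1)
snap("w"+n);snap("s"+n,"side")
i=cv2.imread(f"pics/w{n}.png");cv2.imwrite(f"pics/w{n}z.png",cv2.resize(i[100:250,230:430],None,fx=4,fy=4,interpolation=cv2.INTER_CUBIC))
i=cv2.imread(f"pics/s{n}.png");cv2.imwrite(f"pics/s{n}z.png",cv2.resize(i[180:300,310:430],None,fx=5,fy=5,interpolation=cv2.INTER_CUBIC))
E
python3 chk.py 16
```

```text
jig [ 0.0050622  -0.06971372  0.13558993]
t 25.77 pos [ 0.6119 -0.1268  0.1167] yaw 0.3134 tilt [-0.0794  0.0385 -0.9961] F [-1.2  7.2  3.1] open 0.253 j6 [-0.23  1.01]
[0.0, 0.0, 0.0, 0.0, -1.0, 0.0, 0.0, 0.0, 0.0, -1.0, 0.0, 0.0, 0.0, 0.0, -1.0, 0.0, 0.0, 0.0, 0.0, -1.0, 0.0, 0.0, 0.0, 0.0, -1.0, 0.0, 0.0, 0.0, 0.0, -1.0, 0.0, 0.0, 0.0, 0.0, -1.0, 0.0, 0.0, 0.0, 0.0, -1.0, 0.0, 0.0, 0.0, 0.0, -1.0, 0.0, 0.0, 0.0, 0.0, -1.0]
max [0. 0. 0. 0.]
```

View pics/w16z.png

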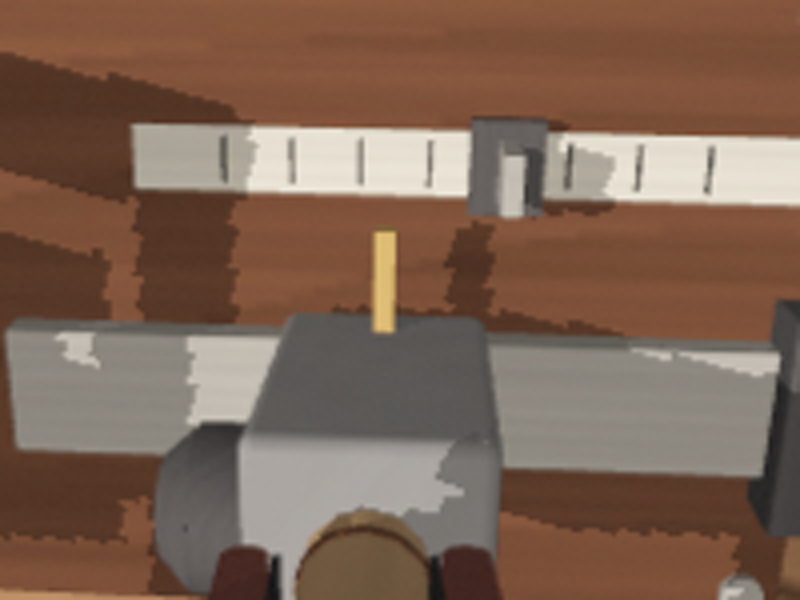

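View pics/s16z.png

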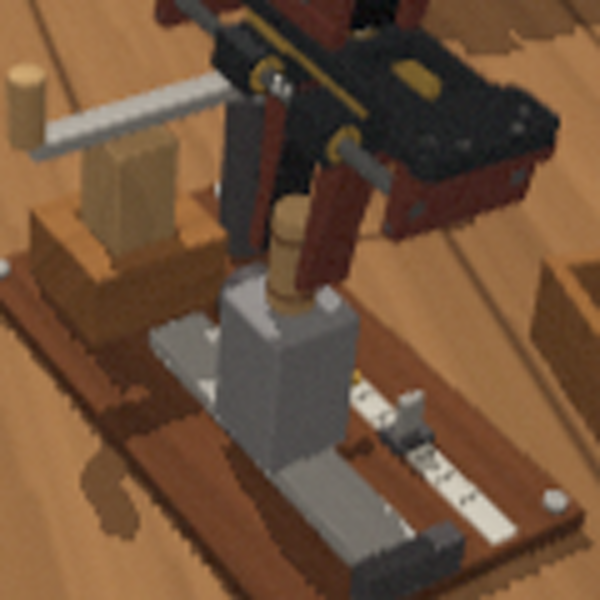

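```bash
cat > pm.py <<'E'
from plan import *
import sys
def pm(v,ptr,tip):
    C[v]=load(v);W=lambda p:zz(p,4,230,100)
    J=lambda p:rz(JA).T@(p-np.array([JX,JY,0]))
    a=J(ray(v,W(ptr),.034));print("ptr",a.round(4))
    for z in(.038,.042,.046): b=J(ray(v,W(tip),z));print("tip",z,b.round(4),"remain",(a-b)[1].round(4))
E
python3 - <<'E'
from pm import pm
pm("w16",(385,235),(513,186))
E
```

```text
ptr [ 0.044  -0.0692  0.034 ]
tip 0.038 [ 0.0556 -0.0943  0.038 ] remain 0.0251
tip 0.042 [ 0.0563 -0.094   0.042 ] remain 0.0248
tip 0.046 [ 0.0571 -0.0937  0.046 ] remain 0.0245
```

Call:
play_rows(deltas=[0.0, 0.1, 0, 0.0, -1.0, 0.0, 0.12, 0, 0.0, -1.0, 0.0, 0.12, 0, 0.0, -1.0, 0.0, 0.12, 0, 0.0, -1.0, 0.0, 0.1, 0, 0.0, -1.0, 0.0, 0.06, 0, 0.0, -1.0, 0.0, 0, 0, 0.0, -1.0, 0.0, 0, 0, 0.0, -1.0, 0.0, 0, 0, 0.0, -1.0, 0.0, 0, 0, 0.0, -1.0])

```text
t: 26.7
eef_pos: [0.6147, -0.1363, 0.1167]
tcp_rot: [-3.032, -0.483, 0.126]
ft_force: [-2.9, 8.4, 2.5]
opening: 0.257
```

```bash
python3 chk.py 17
```

```text
jig [ 0.00518261 -0.07993084  0.13556995]
t 26.7 pos [ 0.6147 -0.1363  0.1167] yaw 0.3188 tilt [-0.092   0.0554 -0.9942] F [-2.9  8.4  2.5] open 0.257 j6 [-0.25  0.98]
[0.0, 0.0, 0.0, 0.0, -1.0, 0.0, 0.0, 0.0, 0.0, -1.0, 0.0, 0.0, 0.0, 0.0, -1.0, 0.0, 0.0, 0.0, 0.0, -1.0, 0.0, 0.0, 0.0, 0.0, -1.0, 0.0, 0.0, 0.0, 0.0, -1.0, 0.0, 0.0, 0.0, 0.0, -1.0, 0.0, 0.0, 0.0, 0.0, -1.0, 0.0, 0.0, 0.0, 0.0, -1.0, 0.0, 0.0, 0.0, 0.0, -1.0]
max [0. 0. 0. 0.]
```

View pics/w17z.png

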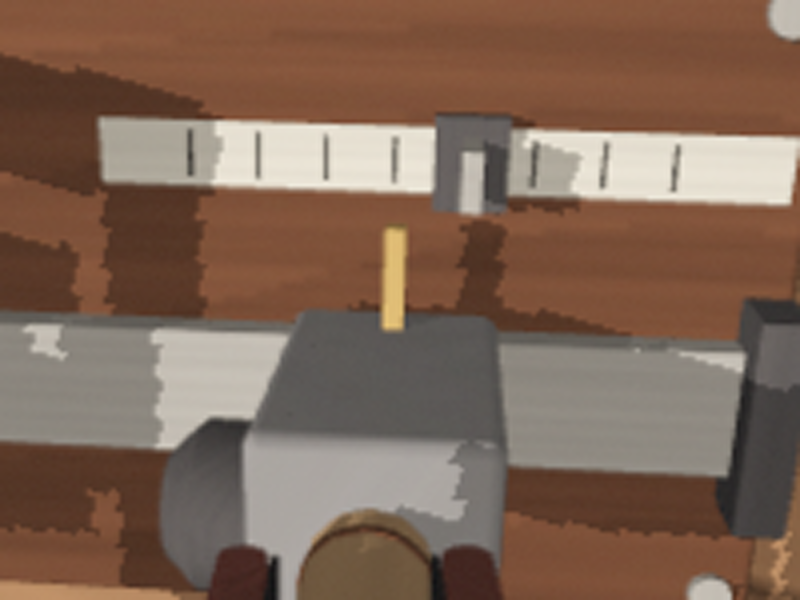

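Call:
play_rows(deltas=[0.0, 0.22, 0, 0.0, -1.0, 0.0, 0.22, 0, 0.0, -1.0, 0.0, 0.22, 0, 0.0, -1.0, 0.0, 0, 0, 0.0, -1.0, 0.0, 0, 0, 0.0, -1.0, 0.0, 0, 0, 0.0, -1.0, 0.0, 0, 0, 0.0, -1.0, 0.0, 0, 0, 0.0, -1.0, 0.0, 0, 0, 0.0, -1.0, 0.0, 0, 0, 0.0, -1.0])

```text
t: 27.63
eef_pos: [0.6168, -0.1435, 0.1164]
tcp_rot: [-3.005, -0.489, 0.145]
ft_force: [-3.1, 9.7, 3.3]
opening: 0.264
```

```bash
python3 chk.py 18
```

```text
jig [ 0.00526954 -0.08789907  0.13527978]
t 27.63 pos [ 0.6168 -0.1435  0.1164] yaw 0.3267 tilt [-0.1084  0.0769 -0.9911] F [-3.1  9.7  3.3] open 0.264 j6 [-0.27  0.95]
[0.0, 0.0, 0.0, 0.0, -1.0, 0.0, 0.0, 0.0, 0.0, -1.0, 0.0, 0.0, 0.0, 0.0, -1.0, 0.0, 0.0, 0.0, 0.0, -1.0, 0.0, 0.0, 0.0, 0.0, -1.0, 0.0, 0.0, 0.0, 0.0, -1.0, 0.0, 0.0, 0.0, 0.0, -1.0, 0.0, 0.0, 0.0, 0.0, -1.0, 0.0, 0.0, 0.0, 0.0, -1.0, 0.0, 0.0, 0.0, 0.0, -1.0]
max [0. 0. 0. 0.]
```

View pics/w18z.png

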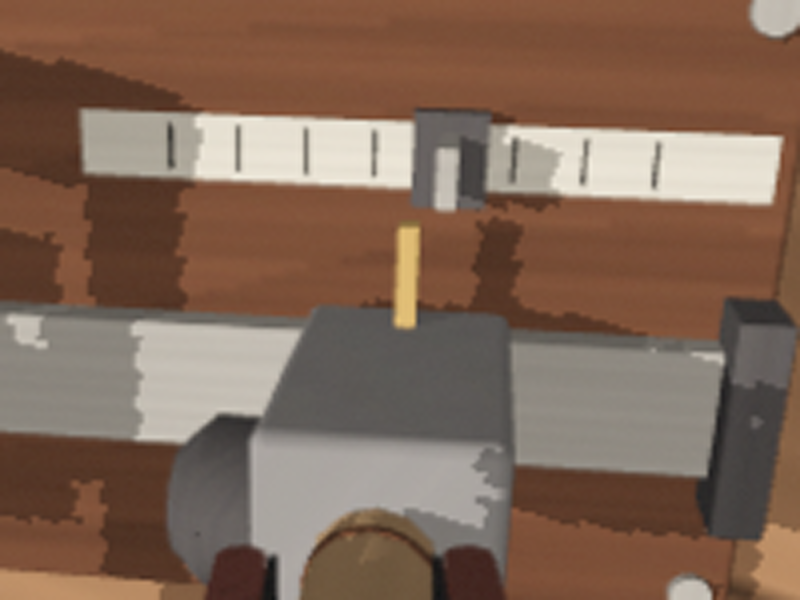

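```bash
python3 - <<'E'
from pm import pm
pm("w17",(395,231),(473,183))
pm("w18",(407,229),(447,181))
E
```

```text
ptr [ 0.0444 -0.0792  0.034 ]
tip 0.038 [ 0.0556 -0.0944  0.038 ] remain 0.0152
tip 0.042 [ 0.0563 -0.0943  0.042 ] remain 0.0151
tip 0.046 [ 0.0571 -0.0942  0.046 ] remain 0.015
ptr [ 0.0442 -0.0868  0.034 ]
tip 0.038 [ 0.0552 -0.0944  0.038 ] remain 0.0076
tip 0.042 [ 0.056  -0.0945  0.042 ] remain 0.0077
tip 0.046 [ 0.0568 -0.0946  0.046 ] remain 0.0078
```

Call:
play_rows(deltas=[0.0, 0.11, 0, 0.0, -1.0, 0.0, 0.11, 0, 0.0, -1.0, 0.0, 0.11, 0, 0.0, -1.0, 0.0, 0.1, 0, 0.0, -1.0, 0.0, 0.06, 0, 0.0, -1.0, 0.0, 0.05, 0, 0.0, -1.0, 0.0, 0.05, 0, 0.0, -1.0, 0.0, 0.05, 0, 0.0, -1.0, 0.0, 0.05, 0, 0.0, -1.0, 0.0, 0.05, 0, 0.0, -1.0])

```text
t: 28.57
eef_pos: [0.6193, -0.1525, 0.1162]
tcp_rot: [-2.977, -0.495, 0.165]
ft_force: [-3.4, 10.7, 5.7]
opening: 0.272
```

```bash
python3 chk.py 19; python3 -c "
from workcell import *
o=get_obs();print(o['t'],o['eef_pos'],o['joint_vel'].round(4))"
```

```text
jig [ 0.00533811 -0.09774073  0.13492038]
t 28.57 pos [ 0.6193 -0.1525  0.1162] yaw 0.3357 tilt [-0.1268  0.0993 -0.9869] F [-3.4 10.7  5.7] open 0.272 j6 [-0.29  0.92]
[0.0, 0.0, 0.0, 0.0, -1.0, 0.0, 0.0, 0.0, 0.0, -1.0, 0.0, 0.0, 0.0, 0.0, -1.0, 0.0, 0.0, 0.0, 0.0, -1.0, 0.0, 0.0, 0.0, 0.0, -1.0, 0.0, 0.0, 0.0, 0.0, -1.0, 0.0, 0.0, 0.0, 0.0, -1.0, 0.0, 0.0, 0.0, 0.0, -1.0, 0.0, 0.0, 0.0, 0.0, -1.0, 0.0, 0.0, 0.0, 0.0, -1.0]
max [0. 0. 0. 0.]
28.6667 [ 0.61922482 -0.15241006  0.11601667] [ 0.     -0.0013  0.0013 -0.0005 -0.0026  0.0028]
```

View pics/w19z.png

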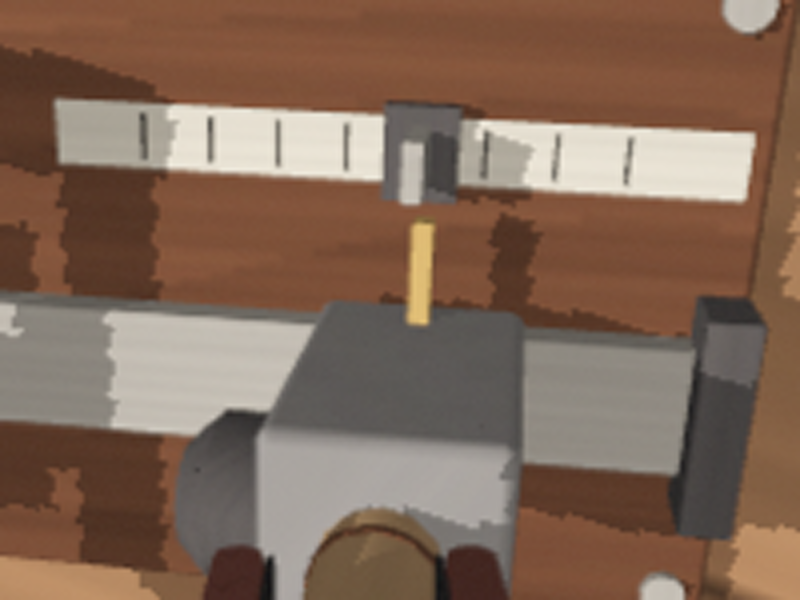

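View pics/s19z.png

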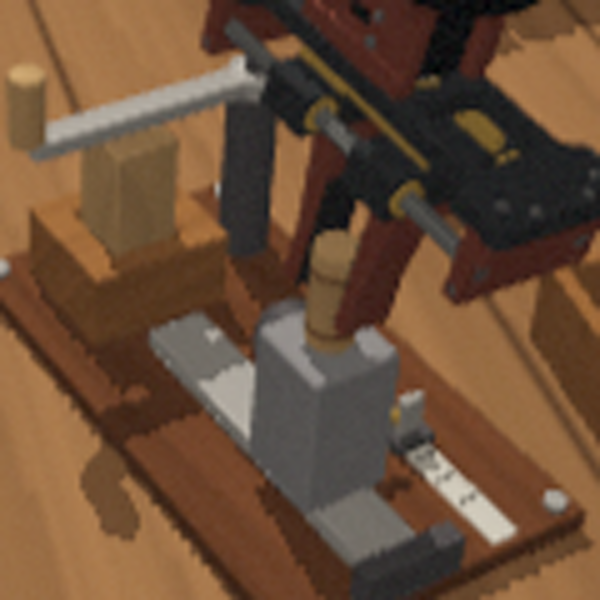

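```bash
python3 - <<'E'
from pm import pm
pm("w19",(423,225),(412,173))
from plan import *
J=lambda p:rz(JA).T@(p-np.array([JX,JY,0]))
S=lambda p:zz(p,5,310,180)
print("side ptr",J(ray("side",S((394,413)),.034)),"tongue top",J(ray("side",S((412,397)),.044)))
i=cv2.imread("pics/s19.png");cv2.imwrite("pics/s19c.png",cv2.resize(i[250:280,380:410],None,fx=16,fy=16,interpolation=cv2.INTER_CUBIC))
E
```

```text
ptr [ 0.0444 -0.0968  0.034 ]
tip 0.038 [ 0.0556 -0.0943  0.038 ] remain -0.0025
tip 0.042 [ 0.0564 -0.0947  0.042 ] remain -0.0021
tip 0.046 [ 0.0572 -0.095   0.046 ] remain -0.0018
side ptr [ 0.04427136 -0.09600033  0.034     ] tongue top [ 0.05000193 -0.09978967  0.044     ]
```

View pics/s19c.png

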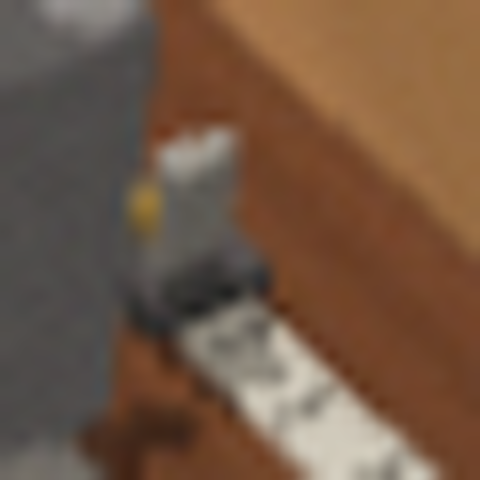

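```bash
python3 - <<'E'
from plan import *
J=lambda p:rz(JA).T@(p-np.array([JX,JY,0]))
S=lambda p:zz(p,16,380,250)
for z in(.034,.037,.04,.043,.046): print(z,"top centre",J(ray("side",S((197,152)),z)).round(4))
print("ptr tip",J(ray("side",S((150,205)),.034)).round(4))
# predicted pixel (crop) of tongue top corners for mark y, h
for y in(-.0945,-.098):
  for z in(.038,.042,.046):
    P=np.array([[.050,y,z],[.062,y,z]])@rz(JA).T+[JX,JY,0]
    print(y,z,((proj("side",P)-[380,250]+.5)*16-.5).round(0).tolist())
E
```

```text
0.034 top centre [ 0.0573 -0.0915  0.034 ]
0.037 top centre [ 0.055 -0.094  0.037]
0.04 top centre [ 0.0527 -0.0964  0.04  ]
0.043 top centre [ 0.0504 -0.0989  0.043 ]
0.046 top centre [ 0.0481 -0.1013  0.046 ]
ptr tip [ 0.045  -0.0969  0.034 ]
-0.0945 0.038 [[171.0, 161.0], [240.0, 132.0]]
-0.0945 0.042 [[174.0, 139.0], [243.0, 111.0]]
-0.0945 0.046 [[177.0, 118.0], [246.0, 89.0]]
-0.098 0.038 [[187.0, 176.0], [256.0, 147.0]]
-0.098 0.042 [[190.0, 155.0], [259.0, 126.0]]
-0.098 0.046 [[193.0, 133.0], [262.0, 104.0]]
```

```bash
python3 - <<'E'
from workcell import *
import numpy as np
for k in range(8):
    capture("wrist");o=get_obs();print(round(o["t"],3),o["eef_pos"].round(5),o["ft_force"].round(1),round(o["opening"],3))
E
```

```text
28.717 [ 0.61923 -0.15238  0.11602] [-3.  10.8  5.8] 0.273
28.767 [ 0.6192  -0.15236  0.11601] [-2.9 10.8  5. ] 0.275
28.817 [ 0.61919 -0.15233  0.11598] [-3.1 11.3  4.7] 0.273
28.867 [ 0.61918 -0.15235  0.11598] [-3.2 11.5  4.3] 0.272
28.917 [ 0.61921 -0.15233  0.11601] [-3.3 10.8  5.1] 0.269
28.967 [ 0.61918 -0.15233  0.11598] [-3.2 11.3  3.7] 0.273
29.017 [ 0.6192  -0.15231  0.11602] [-3.3 10.7  5.3] 0.273
29.067 [ 0.61918 -0.15232  0.116  ] [-3.  11.4  3.9] 0.275
```

```bash
python3 - <<'E'
from workcell import *
print(finish_job())
E
```

```text
the job is handed in; nothing more can be done
None
```

I seated the blank in the pocket and let go of it, swung the lever shut, and drew the carriage to the marking clip. I handed the job in at about 29 s of the 67 s allowed, still gripping the handle; no verdict was reported.

**Last checks**
- **Blank and lever:** in the pictures the blank stands fully down. The knob and pivot measured in the side view put the lever at about 0.00 rad. After drawing the carriage back I only looked these over by eye, and nothing had changed.
- **Carriage:** the pointer is about 2 mm past the clip (limit 6 mm). That comes from the wrist camera, with the clip's top assumed 38 to 46 mm high. The side view agrees only if the top is near 38 mm; at 43 mm it would put the pointer about 2 mm short instead.
- **Holding still:** over 0.4 s the tool moved less than 0.1 mm. The pull on the gripper was about 11 N, which fits a draw of roughly 64 mm.

**What did not go to plan**
- **Tool tilt:** the tool drifted from upright during the moves, to about 0.16 rad at the end. The drift was about 0.05 rad when I seated the blank, and no push showed on the wrist force then.
- **Jig position:** the wrist camera and the side and top cameras disagreed by 2 to 4 mm on where the jig stands. I lined the blank up with the pocket mouth within a single wrist picture.

I did not measure the other bench items again. The gripper never came down beside any of them, apart from the two coloured look-alikes next to the blank. It missed those by about 30 mm.

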